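# Press a box drawer home with the ratchet pusher and wind it back

## Task

Turn the square knob of the ratchet pusher clockwise, click by click with its pawl down on the wheel, until the inner drawer of the clear box is pushed flush into its sleeve; feel for the end and do not press on hard, the box cracks. Then throw the pawl off the ratchet wheel by its ball lever and wind the knob back until the pusher is fully back, never forcing the wheel against the pawl. Leave the box where it is, with the drawer in and the pawl off; do not touch the box or the pusher plate, and leave the other things alone.

Things in the scene. Friction and masses are not known exactly. Their poses are not given: they have to be found in the camera images.
- jig: fixed aluminium base plate of the ratchet pusher, 250 x 470 x 20 mm. Origin: on the table under the knob's axis; the plate spans x -120 to +130 and y -120 to +350 mm. +y: the direction in which the pusher pushes; z up; +x: to the right looking along +y. Above the origin: a level steel ratchet wheel, 156 mm across, saw teeth on its upper face, their tops 60 mm above the table; pawl at its +x side
- knob_grip (a point): centre of the black square hand knob that turns with the wheel: 40 x 40 x 40 mm, upright flat sides, 92 to 132 mm above the table, on a 24 mm stem; grip it from above across either pair of flats. With joint knob at 0 (and at every quarter turn) its flats lie along the jig's x and y axes
- knob (a joint): turn of knob and wheel, rad: 0 = pusher fully back (start), grows clockwise seen from above, at most 3.0. 16 mm of pusher travel per rad; a click every 0.35 rad (18 teeth). Takes about 0.06 N m empty, up to 0.2 N m while the drawer slides, then stiffens sharply once it is home (30 N on the box = 0.5 N m). Stays where left; pawl down, it cannot turn back by more than a tooth
- pusher (a joint): travel of the pusher plate along the jig's +y axis, m, 0 = fully back, at most 0.048
- pusher_face (a point): centre of the rubber front face of the pusher plate (70 mm wide, 45 mm high, its middle 50 mm above the table), 105 mm along +y from the knob's axis when fully back. The face is sprung: it gives about 1 mm for every 20 N
- pawl (a joint): steel gravity pawl at the wheel's +x side, hinged on a level axis along the jig's x, 45 mm along +y from the knob's axis, 72 mm above the table. 0 = tip down between the teeth (to 0.15 as it rides over one); 1.2 = thrown off, ball lever leaning to +y on its stop. Overcentre at about 0.65 by its own weight: it stays where thrown; under 1 N throws it
- pawl_ball (a point): centre of the 24 mm black ball on the pawl's lever, 55 mm from the hinge, 105 mm from the knob's axis along the jig's +x. Pawl down: about 120 mm above the table and 17 mm along +y from the knob's axis; pushing it towards +y throws the pawl off, it then comes to rest about 80 mm along +y
- stop_face (a point): middle of the face, towards the pusher, of the fixed steel stop block (120 x 20 x 45 mm) on the jig; the block stands at a different distance every time. A rubber-tipped set screw (22 mm across) stands out of this face by 3 to 12 mm, differently every time and not measured; the closed end of the box is pushed against it
- sleeve: the loose clear plastic sleeve of the box, 110 mm wide (x), 140 mm long (y), 60 mm high, lying on the base plate between the rails, with 1 to 13 mm of play before the stop's screw. Origin: centre of its underside; its open mouth is at y = -70 mm, towards the pusher. Box and content weigh about 0.4 kg
- sleeve_mouth (a point): centre of the open end of the sleeve, 30 mm above its underside
- drawer_front (a point): centre of the outer face of the white inner drawer's front panel (100 x 50 mm, 4 mm thick). It sticks out of the sleeve's mouth by 8 to 13 mm at the start; home, it coincides with the mouth point. The drawer is a tight fit (about 9 N to slide it) and stays where it is pushed; the box cracks at 30 N
- jar: small glass jar, 36 mm across, 50 mm high, standing on the base plate beside the wheel; leave alone
- weight: brass balance weight, 28 mm across, 46 mm high, standing on the base plate beside the pusher; leave alone
- tray: yellow plastic tray of dried nests, 200 x 270 x 65 mm; leave alone
- boxes: stack of two clear boxes, 150 x 200 x 110 mm; leave alone
- bowl: steel bowl, 150 mm across, 60 mm high; leave alone
- brush: brush lying on the table; leave alone
There are look-alikes about, which are no part of the job. Leave any turquoise look-alike of the sleeve alone.

How it is judged:
By the outcome, as a careful person would: the job done as asked, in the order asked, and still so for the second after the job is handed in, with the robot touching nothing.
It also fails if it takes over 72 s, if anything falls off the work surface, if the arm or the gripper's body presses on something with over 40 N, if the wrist force passes 120 N, or if a joint passes its speed limit or range.

## Robot

A 7-joint arm with a two-finger parallel gripper is mounted at the origin on the work surface. World frame = base frame: x ahead of the robot, y to its left, z up, the work surface at z = 0. Lengths are in mm, angles in rad, forces in N, time in s.
With the tool pointing down it reaches from about 425 to 875 mm from the base axis. Payload 8.4 kg.
Tool frame: the origin (TCP) lies midway between the tips of the shut fingers; the grasp point (between the pads) lies 19 mm behind it; y points along the fingers, x is the direction in which the jaws open and shut, and the axes are right-handed (so a half turn about y gives the same grasp; the last joint's range is limited). The gripper opens to 87 mm and grips with 3 to 60 N. Pads are 19 mm wide; open, the fingers measure 117 mm over their backs; the gripper's body (75 mm by 190 mm) begins 51 mm behind the grasp point.
Start: joints at [1.066, 0.333, 0.04, 1.465, -0.013, 1.343, -0.059], TCP at [256.565, -597.192, 222.546] pointing down, gripper open.
Joint ranges: [-2.58, 2.58], [-0.38, 2.09], [-1.3, 1.39], [0.25, 2.4], [-1.5, 4.64], [0.08, 2.09], [-2.65, 2.65]. Speed limits (rad/s): [2.22, 2.22, 2.79, 2.79, 3.14, 3.14, 3.14].

## Interface

Orientations are given as a unit quaternion [x, y, z, w].
In Python, from workcell import sense, get_image, camera_model, bot, look_for, outline_of, tip_of gives the robot as it stands.
- The arm moves only by the tool carry_out, never from a script. Its argument "motion" is a list that holds one entry, the list of rows, each a list of 7 numbers: the finger opening in mm, from 0 to 87, then the shift along the tool's x, y, z in mm, then the turn, a rotation vector about the tool's x, y, z in degrees. A call has 1 to 12 rows; each row is the pose to reach, as a shift and turn from the pose commanded when the call began, along the tool's axes at that moment; what a row does not reach only later rows make up. A row lasts 1/10 s, in which the tool goes at most 50 mm and 8.59 degrees, less where a joint would pass 70% of its speed; a pose out of reach is approached as far as the arm can. A call with a gripper value outside its range is refused whole. The fingers move at their own pace and stop on an object; the grip force is fixed at half the most. Time passes only in rows, so rows that repeat a pose let the fingers close. It gives the time, the measured TCP pose, the force and the opening at its end, in the units of the state.
- sense(): the state, without advancing time (a new reading comes with each control period).
- get_image(name): name is "side" or "top"; returns the picture (400x640x3 uint8, red, green, blue); there is no depth.
- camera_model(name): a dict with "camera_matrix" (3x3 intrinsics, pixels), "dist" ([k1, k2, p1, p2, k3] as OpenCV has them; the pictures are not rectified), "eye" and "attitude" of the camera in the world. Camera axes: x right, y down, z forward; pixel columns grow to the right and rows downward; lengths in mm; the calibration is good to about 2 mm. A picture is of the moment at which its call begins. camera_model takes no time and is no camera call.
- bot.close_job(): hands the job in, once; it reports no verdict.
Trained networks look in the newest picture that a camera, given by its name, has taken for a name from the list of things; names that differ only in an ending like _2 or _b are one class to them, and where a whole thing is asked for, a point or a joint stands for the part that bears it (a point fixed in the world has none). Each returns a list of dicts, best first, with "score" (0 to 1); they miss things now and then, are a little off and sometimes report something else, mostly with a low value. They report only what shows in the picture. A call takes as long as a camera call. They do not tell look-alikes from the thing itself.
- look_for(target, camera): "position" ([x, y, z] in mm, in the coordinates of the camera as it stood for that picture, good to about 4 mm: the middle of the surface that is visible of it).
- outline_of(target, camera): "mask" (400x640 bool, what is visible of it).
- tip_of(target, camera): "position" ([x, y, z] in mm, in the coordinates of the camera as it stood for that picture, good to about 4 mm: a listed point, or the origin of a listed thing).
The state is a dict: "time_s": time; "joints": joint angles; "dq": joint speeds; "tau": joint torques, N m; "tcp_pos": TCP position; "tool_rot": TCP orientation; "contact_force": force on the tool from outside, world axes, zero at the start; "torque": the same for the moment, N m; "finger_gap": finger opening in mm.
Only numpy, scipy, OpenCV 4.12 (cv2) and the standard library are available. Lean on these libraries where they do the work, as an engineer would, in place of code of your own. Each camera call takes 0.05 s, during which the arm holds its last target.

## Working session

There is one attempt and no reset: what is moved stays moved. The work goes in short steps, Python scripts to look and compute and a tool call to move; the robot and the scene stay as the last step left them, time stands still between calls to the robot, and variables do not carry over. Pictures are saved under pics/ and viewed, and the job is handed in when it is done.

Besides the shell and the picture viewer there is one more tool, called after "Request:" by a JSON object that holds its "fn" and its "kwargs", one argument or row to a line. carry_out: Moves the arm, as the interface text tells. Its arguments: {"type":"object","properties":{"motion":{"type":"array"}},"required":["motion"]}

```bash
ls; mkdir -p pics; cat > h.py <<'E'
import numpy as np,cv2
from workcell import sense,get_image,camera_model,bot,look_for,outline_of,tip_of
from scipy.spatial.transform import Rotation as R
def cm(n):
    m=camera_model(n); return m
def towrld(n,p):
    m=camera_model(n); A=np.array(m['attitude'],float)
    r=R.from_quat(A).as_matrix() if A.size==4 else A
    return r@np.array(p)+np.array(m['eye'])
def proj(n,P):
    m=camera_model(n); A=np.array(m['attitude'],float)
    r=R.from_quat(A).as_matrix() if A.size==4 else A
    pc=(np.atleast_2d(P)-np.array(m['eye']))@r
    return cv2.projectPoints(pc.reshape(-1,1,3),np.zeros(3),np.zeros(3),np.array(m['camera_matrix'],float),np.array(m['dist'],float))[0].reshape(-1,2)
def ray(n,uv,z):
    m=camera_model(n); A=np.array(m['attitude'],float)
    r=R.from_quat(A).as_matrix() if A.size==4 else A
    q=cv2.undistortPoints(np.array(uv,float).reshape(-1,1,2),np.array(m['camera_matrix'],float),np.array(m['dist'],float)).reshape(-1,2)
    d=np.c_[q,np.ones(len(q))]@r.T; e=np.array(m['eye'])
    return e+d*((z-e[2])/d[:,2])[:,None]
E
python3 - <<'E'
from h import *
np.set_printoptions(precision=1,suppress=True)
for n in('side','top'):
    im=get_image(n); cv2.imwrite(f'pics/{n}0.png',im[:,:,::-1]); print(n,camera_model(n))
    for t in ['jig','knob_grip','pusher_face','pawl_ball','stop_face','sleeve','sleeve_mouth','drawer_front','jar','weight']:
        print(t,[(round(d['score'],2),towrld(n,d['position'])) for d in tip_of(t,n)[:3]])
print(sense())
E
```

```text
pics
side {'camera_matrix': array([[435.2,   0. , 316.9],
       [  0. , 435.2, 196.1],
       [  0. ,   0. ,   1. ]]), 'dist': array([0., 0., 0., 0., 0.]), 'eye': array([-192.2, 1125.1,  842.8]), 'attitude': array([-0.3,  0.8, -0.5,  0.1])}
jig [(0.97, array([509.7,  -3.9,   1.4])), (0.33, array([458.2, 121.5,  22.7]))]
knob_grip [(0.86, array([503.9,  -7. , 112.9]))]
pusher_face [(0.61, array([541. ,  91. ,  49.9])), (0.39, array([ 740.7, -307.1,   -1.3]))]
pawl_ball []
stop_face [(0.66, array([602.6, 257. ,  39.9]))]
sleeve [(0.63, array([580.6, 181.4,  21.7])), (0.6, array([328.8, 227.4,   0.8]))]
sleeve_mouth [(0.7, array([553.4, 114.7,  50.3])), (0.68, array([395.2, 240.7,  30. ]))]
drawer_front [(0.64, array([386.1, -62.6,  21.8])), (0.47, array([548.6, 103.3,  49.3]))]
jar [(0.55, array([387.6, -62.9,  22.8])), (0.36, array([ 739.2, -306.5,   -1.2]))]
weight [(0.46, array([456.3, 116.8,  23.1]))]
top {'camera_matrix': array([[408.5,   0. , 318.2],
       [  0. , 408.5, 199.3],
       [  0. ,   0. ,   1. ]]), 'dist': array([0., 0., 0., 0., 0.]), 'eye': array([ 328.2,   34.5, 1
[... 492 characters left out ...]
)), (0.28, array([378.4, -65.8,  18.6]))]
sleeve_mouth [(0.68, array([546.1, 114.6,  47.8])), (0.63, array([392.2, 235.9,  26.9]))]
drawer_front [(0.64, array([545.5, 107.2,  48. ]))]
jar [(0.55, array([380. , -70.1,  20.5])), (0.2, array([495.3, 564. ,  -5.1]))]
weight [(0.57, array([455.5, 115.8,  11.5]))]
{'time_s': 1.1, 'joints': array([ 1.1,  0.3,  0. ,  1.5, -0. ,  1.3, -0.1]), 'dq': array([ 0.,  0., -0., -0., -0., -0.,  0.]), 'tau': array([ -0. , -65.6,   1.3, -40.4,  -0.1,   0. ,   0. ]), 'tcp_pos': array([ 256.6, -597.2,  222.6]), 'tool_rot': array([-0.6,  0.4, -0.4,  0.6]), 'contact_force': array([-0.2,  0.3, -0. ]), 'torque': array([-0.,  0.,  0.]), 'finger_gap': 87.3686004566959}
```

View pics/side0.png

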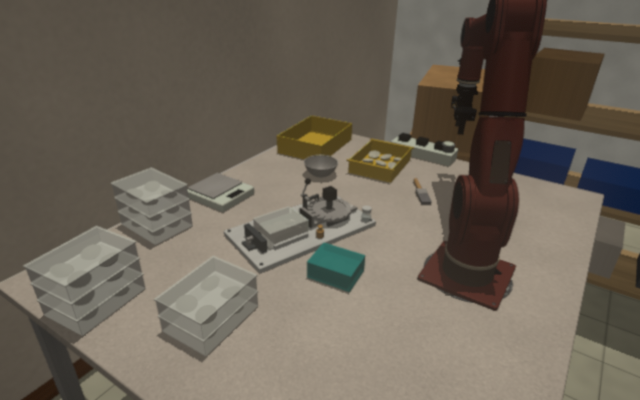

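View pics/top0.png

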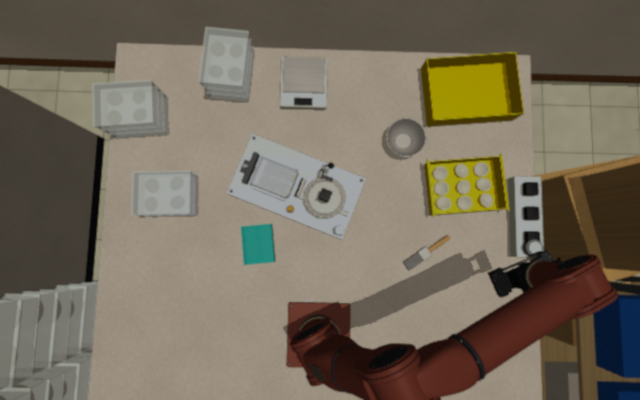

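The side view shows the pusher mid-table with the knob at about (330,197). In the top view the knob is at (324,195), the ball at (330,166), the stop at (248,168) and the turquoise look-alike at (258,244). Next I'll refine the jig pose.

```bash
python3 - <<'E'
from h import *
np.set_printoptions(precision=3,suppress=True)
s=sense(); print(s['joints'],R.from_quat(s['tool_rot']).as_matrix(),s['contact_force'],s['torque'])
for n in('top','side'):
    im=get_image(n)
    o=outline_of('jig',n)
    for d in o[:2]:
        m=d['mask'].astype(np.uint8); c=max(cv2.findContours(m,0,2)[0],key=cv2.contourArea)
        print(n,d['score'],m.sum(),cv2.boundingRect(c))
        if m.sum()<3000: continue
        h=cv2.convexHull(c)
        P=ray(n,h.reshape(-1,2),20)[:,:2].astype(np.float32)
        (cx,cy),(w,hh),a=cv2.minAreaRect(P); print('rect',cx,cy,w,hh,a)
    for t in ['jig','knob_grip','pawl_ball','stop_face','sleeve_mouth','drawer_front','pusher_face']:
        print(t,[(round(d['score'],2),towrld(n,d['position'])) for d in tip_of(t,n)[:3]])
    x0,y0,w,h=(220,125,160,125) if n=='top' else (215,165,170,110)
    cv2.imwrite(f'pics/{n}0z.png',cv2.resize(im[y0:y0+h,x0:x0+w,::-1],(w*4,h*4),interpolation=2))
E
```

```text
[ 1.066  0.333  0.04   1.465 -0.013  1.343 -0.059] [[ 0.395 -0.     0.919]
 [-0.919  0.     0.395]
 [-0.    -1.    -0.   ]] [-0.199  0.31  -0.048] [-0.017  0.02   0.026]
top 0.84 6262 (227, 134, 139, 105)
rect 545.287841796875 91.25563049316406 467.4892883300781 256.8597412109375 69.4010238647461
jig [(0.58, array([500.862, -12.502,  -3.757])), (0.38, array([606.124, -29.568, 118.837]))]
knob_grip [(0.57, array([497.365, -13.076, 108.44 ]))]
pawl_ball [(0.71, array([549.763, 113.724,  46.141])), (0.69, array([607.847, -30.808, 119.949]))]
stop_face [(0.71, array([599.423, 256.327,  40.224]))]
sleeve_mouth [(0.84, array([391.035, 233.794,  29.87 ])), (0.66, array([550.232, 115.669,  47.87 ]))]
drawer_front [(0.54, array([548.348, 102.121,  47.988]))]
pusher_face [(0.57, array([534.682,  87.741,  50.268]))]
side 0.57 4378 (224, 179, 152, 94)
rect 611.5306396484375 65.49650573730469 507.72308349609375 432.663330078125 69.42013549804688
jig [(0.7, array([510.623,  -5.179,   2.404]))]
knob_grip [(0.72, array([504.318,  -7.891, 114.033]))]
pawl_ball [(0.68, array([609.436, -22.927, 120.49 ]))]
stop_face [(0.87, array([605.363, 260.913,  41.442]))]
sleeve_mouth [(0.73, array([552.567, 113.519,  50.575])), (0.7, array([394.19 , 242.705,  29.646])), (0.61, array([578.162, 180.03 ,  22.903]))]
drawer_front [(0.71, array([ 563.613, -530.262,    0.33 ])), (0.37, array([547.188, 107.677,  49.077]))]
pusher_face [(0.5, array([541.684,  93.596,  47.878]))]
```

Request:
{"fn": "carry_out", "kwargs": {
  "motion": [
    [[87,-40,0,42,0,-8,0],[87,-80,0,84,0,-16,0],[87,-115,0,120,0,-24,0],[87,-150,0,156,0,-32,0],[87,-185,0,192,0,-40,0],[87,-220,0,228,0,-48,0],[87,-255,0,265,0,-56,0],[87,-290,0,301,0,-64,0],[87,-325,0,338,0,-72,0],[87,-360,0,374,0,-80,0],[87,-400,0,416,0,-88,0],[87,-441,0,458,0,-96,0]]
  ]
}}

```text
time_s: 3.2
tcp_pos: [490.0, -42.4, 223.0]
tool_rot: [0.684, 0.181, -0.18, -0.683]
contact_force: [0.5, -0.4, 0.5]
finger_gap: 87.2
```

```bash
python3 - <<'E'
from h import *
np.set_printoptions(precision=3,suppress=True)
s=sense(); Rm=R.from_quat(s['tool_rot']).as_matrix();print(s['time_s'],s['joints'],s['tcp_pos'],Rm,np.degrees(np.arctan2(Rm[1,0],Rm[0,0])),s['contact_force'],s['torque'])
E
```

```text
3.2 [ 0.531  0.041 -0.545  1.815  0.022  1.291  0.497] [490.032 -42.375 223.012] [[ 0.87   0.001 -0.493]
 [ 0.493 -0.     0.87 ]
 [ 0.001 -1.    -0.001]] 29.5589002241967 [ 0.468 -0.397  0.497] [-0.026 -0.154  0.06 ]
```

View pics/top0z.png

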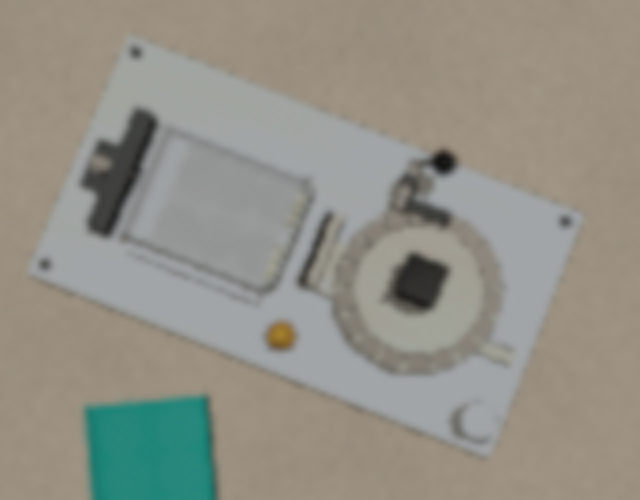

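View pics/side0z.png

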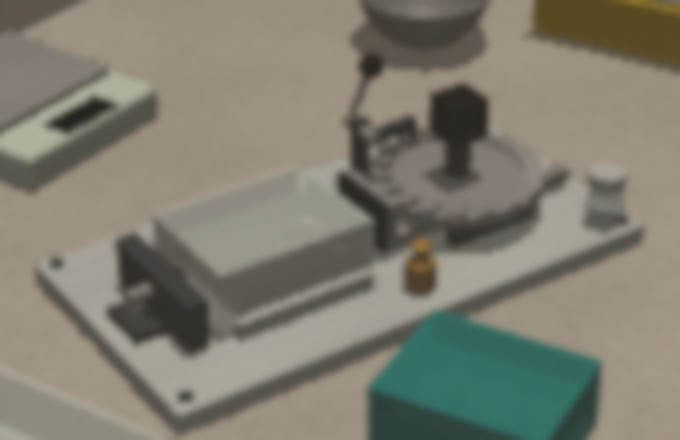

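```bash
python3 - <<'E'
from h import *
np.set_printoptions(precision=1,suppress=True)
print(ray('top',[[326.2-.3,195.3]],132),ray('side',[[330,189.8]],132))
# holes / corners of plate in top z=20
print(ray('top',[[220+130/4,125+37/4],[220+582/4,125+215/4],[220+490/4,125+457/4],[220+28/4,125+273/4]],20))
print(ray('side',[[215+40/4,165+262/4],[215+180/4,165+422/4],[215+640/4,165+228/4]],20))
# ball
print(ray('top',[[220+443/4,125+161/4]],120),ray('side',[[215+371/4,165+66/4]],120))
for n in('top','side'):
    im=get_image(n); x0,y0,w,h=(200,105,190,140) if n=='top' else (215,90,190,140)
    cv2.imwrite(f'pics/{n}1z.png',cv2.resize(im[y0:y0+h,x0:x0+w,::-1],(w*4,h*4),interpolation=2))
    print(n,[(round(d['score'],2),towrld(n,d['position'])) for d in tip_of('knob_grip',n)])
E
```

```text
[[495.8 -15.2 132. ]] [[498.1  -2.2 132. ]]
[[ 736.4  265.8   20. ]
 [ 576.  -168.    20. ]
 [ 345.8  -84.5   20. ]
 [ 507.4  352.    20. ]]
[[741.3 270.9  20. ]
 [506.3 366.1  20. ]
 [349.6 -69.6  20. ]]
[[605.1 -30.6 120. ]] [[609.7 -28.1 120. ]]
top [(0.61, array([500.9, -12.1, 107.3]))]
side [(0.83, array([505.3,  -4.5, 115.1])), (0.75, array([387.1, -62.6,  22.4])), (0.35, array([609.3, -23.3, 120.8]))]
```

View pics/side1z.png

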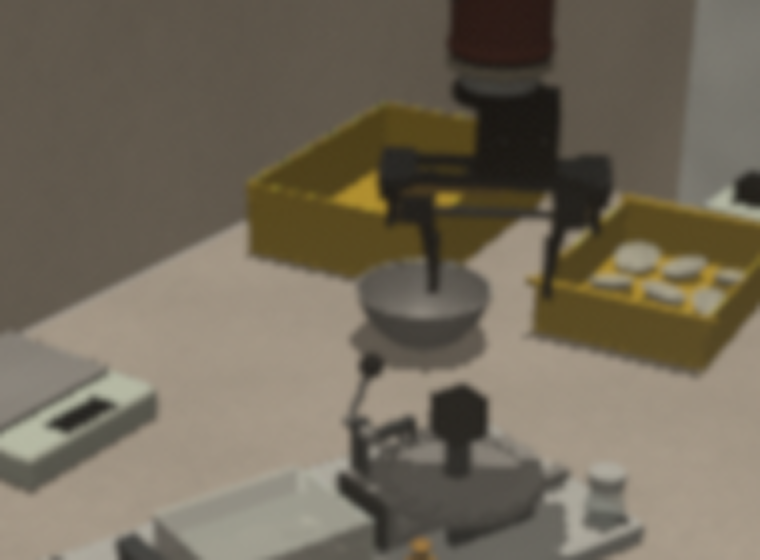

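View pics/top1z.png

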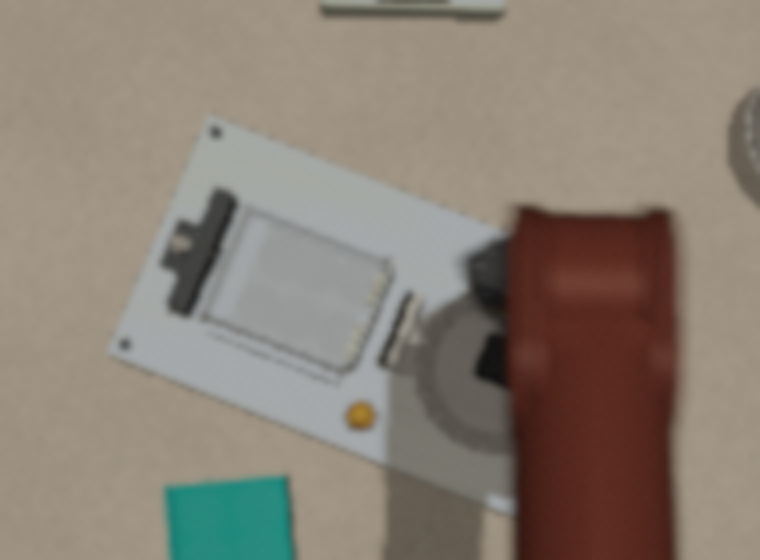

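```bash
python3 - <<'E'
from h import *
np.set_printoptions(precision=1,suppress=True)
print(ray('side',[[337.6,162.9]],223),ray('side',[[337.6,162.9]],230),proj('side',[490,-42.4,223]))
tx=np.array([.87,.493,0])
for e in(43.5,58): print(proj('side',[np.array([490,-42.4,223])+e*tx,np.array([490,-42.4,223])-e*tx]))
print((np.array([[433,290],[548,293]])/4+[215,90]))
E
```

```text
[[491.8 -35.5 223. ]] [[484.1 -22.4 230. ]] [[339.1 162.3]]
[[326.3 161.8]
 [351.9 162.9]]
[[322.1 161.6]
 [356.2 163.1]]
[[323.2 162.5]
 [352.  163.2]]
```

Request:
{"fn": "carry_out", "kwargs": {
  "motion": [
    [[87,0,0,0,0,-8,0],[87,0,0,0,0,-16,0],[87,0,0,0,0,-24,0],[87,0,0,0,0,-32,0],[87,0,0,0,0,-40,0],[87,0,0,0,0,-40,0],[87,0,0,0,0,-40,0]]
  ]
}}

```text
time_s: 4.1
tcp_pos: [489.3, -45.5, 222.6]
tool_rot: [0.583, 0.4, -0.4, -0.583]
contact_force: [-0.3, 0.0, 0.2]
finger_gap: 86.7
```

```bash
cat > st.py <<'E'
from h import *
np.set_printoptions(precision=3,suppress=True)
s=sense(); Rm=R.from_quat(s['tool_rot']).as_matrix();print(s['time_s'],'J',s['joints'],'P',s['tcp_pos'],'yaw',np.degrees(np.arctan2(Rm[1,0],Rm[0,0])),'down',Rm[:,1],s['contact_force'],s['torque'],s['finger_gap'])
E
python3 st.py
```

```text
4.1 J [ 0.55   0.042 -0.558  1.815  0.023  1.291  1.189] P [489.26  -45.483 222.565] yaw 68.86417559777969 down [-0. -0. -1.] [-0.347  0.036  0.183] [ 0.051 -0.152 -0.001] 86.74341627002678
```

Request:
{"fn": "carry_out", "kwargs": {
  "motion": [
    [[87,20,10,1,0,-0.5,0],[87,34,30,1.7,0,-0.5,0],[87,34,60,1.7,0,-0.5,0],[87,34,80,1.7,0,-0.5,0],[87,34,90,1.7,0,-0.5,0],[87,34,105,1.7,0,-0.5,0],[87,34,118,1.7,0,-0.5,0],[87,34,126,1.7,0,-0.5,0],[87,34,126,1.7,0,-0.5,0]]
  ]
}}

```text
time_s: 5.0
tcp_pos: [499.5, -12.1, 95.8]
tool_rot: [-0.58, -0.404, 0.404, 0.581]
contact_force: [0.5, -0.1, -0.3]
finger_gap: 86.9
```

```bash
python3 st.py; python3 - <<'E'
from h import *
for n in('top','side'):
    im=get_image(n); x0,y0,w,h=(220,125,160,125) if n=='top' else (260,110,140,120)
    cv2.imwrite(f'pics/{n}2z.png',cv2.resize(im[y0:y0+h,x0:x0+w,::-1],(w*5,h*5),interpolation=2))
E
```

```text
5.0 J [ 0.48   0.189 -0.591  1.95   0.121  1.039  1.051] P [499.451 -12.053  95.796] yaw 69.68882472216212 down [-0.001  0.    -1.   ] [ 0.519 -0.145 -0.317] [ 0.144 -0.1    0.   ] 86.93071322458175
```

View pics/side2z.png

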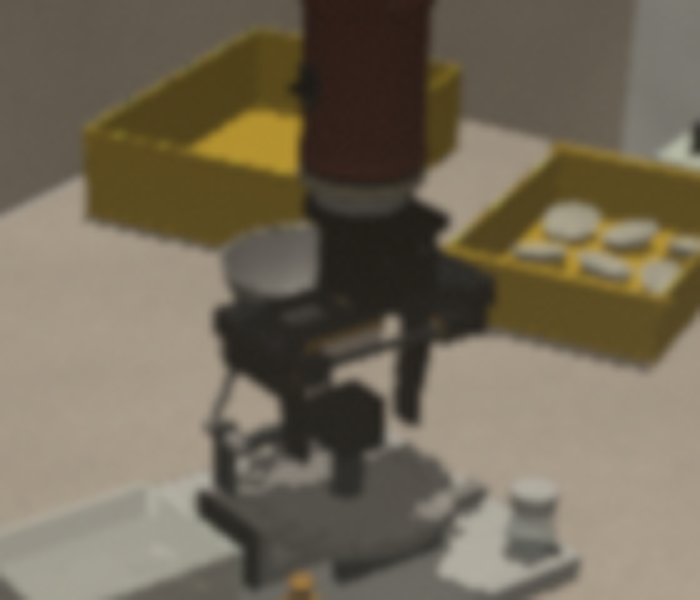

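Request:
{"fn": "carry_out", "kwargs": {
  "motion": [
    [[50,0,0,0,0,0,0],[40,0,0,0,0,0,0],[36,0,0,0,0,0,0],[34,0,0,0,0,0,0],[34,0,0,0,0,0,0],[34,0,0,0,0,0,0],[34,0,0,0,0,0,0]]
  ]
}}

```text
time_s: 5.8
tcp_pos: [500.9, -9.3, 96.6]
tool_rot: [-0.579, -0.406, 0.403, 0.58]
contact_force: [5.5, 8.4, -8.7]
finger_gap: 39.7
```

```bash
python3 st.py
```

```text
5.8 J [ 0.479  0.188 -0.594  1.949  0.118  1.037  1.052] P [500.926  -9.313  96.558] yaw 69.8225346719253 down [ 0.002  0.003 -1.   ] [ 5.467  8.358 -8.713] [ 0.956 -1.244 -0.261] 39.69513676575032
```

Request:
{"fn": "carry_out", "kwargs": {
  "motion": [
    [[34,1.5,0,-0.3,0,0,0],[34,3,0,-0.6,0,0,0],[34,3,0,-0.6,0,0,0]]
  ]
}}

```text
time_s: 6.1
tcp_pos: [501.0, -9.3, 96.5]
tool_rot: [-0.58, -0.404, 0.405, 0.58]
contact_force: [-6.2, -0.5, 4.4]
finger_gap: 39.7
```

```bash
python3 st.py
```

```text
6.1 J [ 0.475  0.191 -0.593  1.946  0.123  1.042  1.045] P [500.969  -9.273  96.527] yaw 69.74041951871045 down [-0.001 -0.    -1.   ] [-6.164 -0.464  4.413] [ 0.72   0.678 -0.042] 39.72161520694021
```

Request:
{"fn": "carry_out", "kwargs": {
  "motion": [
    [[34,0,0,0,0,4,0],[34,0,0,0,0,8,0],[34,0,0,0,0,12,0],[34,0,0,0,0,12,0]]
  ]
}}

```text
time_s: 6.5
tcp_pos: [501.1, -9.0, 96.5]
tool_rot: [-0.619, -0.341, 0.341, 0.62]
contact_force: [-4.7, 1.9, 4.6]
finger_gap: 39.9
```

```bash
python3 st.py
```

```text
6.5 J [ 0.454  0.188 -0.57   1.947  0.117  1.04   0.839] P [501.104  -9.038  96.511] yaw 57.68235550135012 down [-0.001  0.    -1.   ] [-4.657  1.858  4.636] [ 0.866  0.605 -0.073] 39.93446649335633
```

Request:
{"fn": "carry_out", "kwargs": {
  "motion": [
    [[34,-0.6,-1,1,0,3,0],[34,-0.6,-1,1,0,7,0],[34,-0.6,-1,1,0,11,0],[34,-0.6,-1,1,0,15,0]]
  ]
}}

```text
time_s: 6.9
tcp_pos: [501.2, -8.7, 96.6]
tool_rot: [-0.658, -0.258, 0.257, 0.659]
contact_force: [8.1, 2.7, -14.3]
finger_gap: 39.9
```

```bash
echo "print('tau7',s['tau'])">>st.py; python3 st.py; sleep 0.1; python3 st.py | tail -1
```

```text
6.9 J [ 0.43   0.183 -0.543  1.95   0.108  1.036  0.585] P [501.225  -8.738  96.592] yaw 42.75922833676125 down [ 0.002  0.001 -1.   ] [  8.062   2.744 -14.291] [ 0.665 -1.877  0.074] 39.88197883523698
tau7 [  2.305 -50.834  -2.376 -36.751   0.505   3.135   1.33 ]
tau7 [  2.305 -50.834  -2.376 -36.751   0.505   3.135   1.33 ]
```

Request:
{"fn": "carry_out", "kwargs": {
  "motion": [
    [[34,0,0,0,0,0,0],[34,0,0,0,0,0,0]]
  ]
}}

```text
time_s: 7.1
tcp_pos: [501.3, -8.8, 96.6]
tool_rot: [-0.658, -0.259, 0.258, 0.658]
contact_force: [8.4, 3.0, -15.3]
finger_gap: 39.9
```

```bash
python3 st.py
```

```text
7.1 J [ 0.43   0.183 -0.543  1.949  0.108  1.036  0.588] P [501.288  -8.769  96.646] yaw 42.89836309543417 down [ 0.002  0.001 -1.   ] [  8.357   3.002 -15.268] [ 0.687 -1.852 -0.048] 39.87683616585697
tau7 [  1.48  -50.802  -2.265 -36.771   0.519   3.034  -0.06 ]
```

Request:
{"fn": "carry_out", "kwargs": {
  "motion": [
    [[34,1,0.75,0,0,3,0],[34,1,0.75,0,0,7,0],[34,1,0.75,0,0,11,0],[34,1,0.75,0,0,15,0],[34,1,0.75,0,0,19,0],[34,1,0.75,0,0,23,0]]
  ]
}}

```text
time_s: 7.7
tcp_pos: [501.8, -8.5, 96.6]
tool_rot: [-0.697, -0.122, 0.121, 0.697]
contact_force: [3.3, 1.5, -5.4]
finger_gap: 39.7
```

```bash
python3 st.py
```

```text
7.7 J [ 0.391  0.179 -0.502  1.95   0.1    1.035  0.19 ] P [501.757  -8.504  96.582] yaw 19.733120131160955 down [ 0.001  0.    -1.   ] [ 3.277  1.541 -5.441] [ 0.361 -0.79   0.086] 39.687163591823726
tau7 [  1.421 -47.239  -2.459 -35.757   0.335   1.213   1.351]
```

Request:
{"fn": "carry_out", "kwargs": {
  "motion": [
    [[34,0.4,0.25,0,0,3,0],[34,0.4,0.25,0,0,6,0],[34,0.4,0.25,0,0,9,0],[34,0.4,0.25,0,0,12,0],[34,0.4,0.25,0,0,15,0]]
  ]
}}

```text
time_s: 8.2
tcp_pos: [502.1, -8.5, 96.6]
tool_rot: [0.707, 0.03, -0.029, -0.706]
contact_force: [1.8, 0.2, -1.2]
finger_gap: 39.8
```

```bash
python3 st.py; python3 - <<'E'
from h import *
for n in('top','side'):
    im=get_image(n); x0,y0,w,h=(225,130,110,90) if n=='top' else (215,165,130,110)
    cv2.imwrite(f'pics/{n}3z.png',cv2.resize(im[y0:y0+h,x0:x0+w,::-1],(w*6,h*5+h),interpolation=2))
E
```

```text
8.2 J [ 0.367  0.177 -0.476  1.95   0.094  1.035 -0.067] P [502.121  -8.489  96.573] yaw 4.76636832727027 down [ 0.001  0.    -1.   ] [ 1.8    0.202 -1.236] [ 0.33  -0.48   0.081] 39.81684043547221
tau7 [  1.13  -46.282  -2.22  -35.4     0.27    0.635   0.985]
```

View pics/top3z.png

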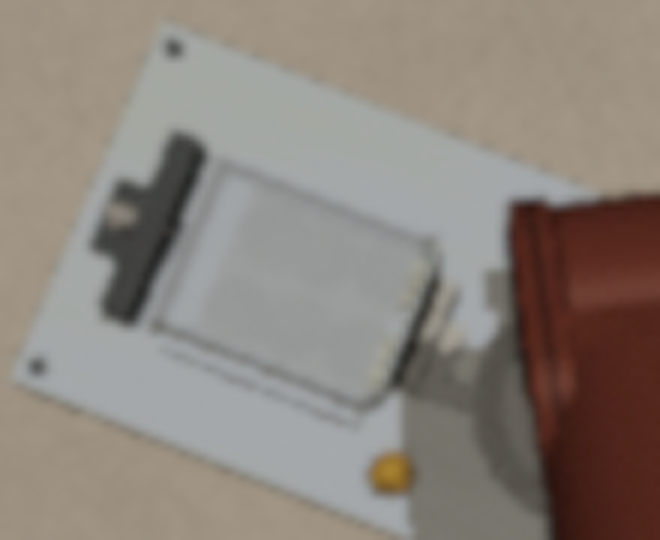

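View pics/side3z.png

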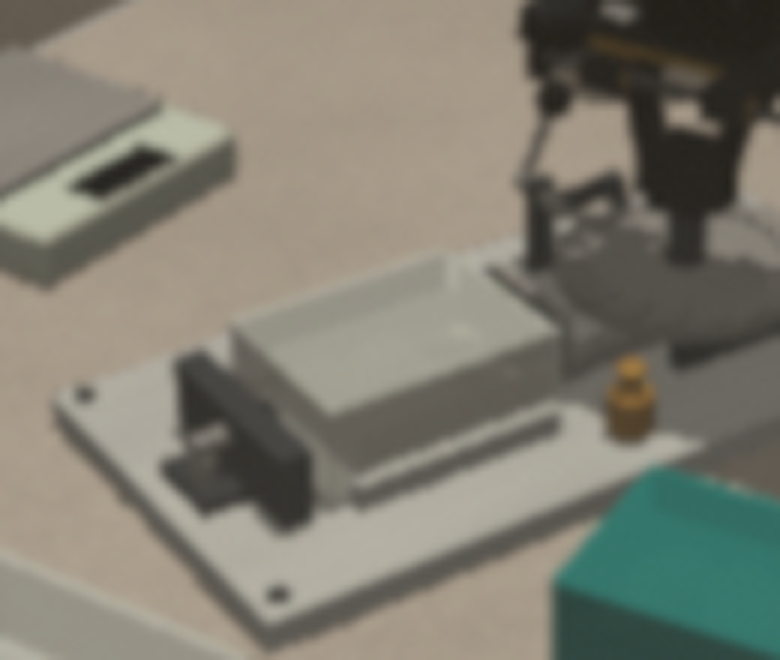

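Request:
{"fn": "carry_out", "kwargs": {
  "motion": [
    [[34,0.2,0,0,0,2,0],[34,0.2,0,0,0,4,0],[34,0.2,0,0,0,6,0],[34,0.2,0,0,0,8,0],[34,0.2,0,0,0,10,0],[34,0.2,0,0,0,12,0]]
  ]
}}

```text
time_s: 8.9
tcp_pos: [502.4, -8.5, 96.6]
tool_rot: [-0.706, 0.044, -0.044, 0.706]
contact_force: [3.1, 0.8, -3.2]
finger_gap: 40.0
```

```bash
python3 st.py
```

```text
8.9 J [ 0.348  0.175 -0.455  1.95   0.089  1.034 -0.271] P [502.351  -8.467  96.556] yaw -7.129150668286522 down [ 0.001 -0.    -1.   ] [ 3.131  0.792 -3.246] [ 0.222 -0.744  0.084] 39.995723607938054
tau7 [  0.967 -46.984  -2.101 -35.123   0.101   1.125   0.596]
```

Request:
{"fn": "carry_out", "kwargs": {
  "motion": [
    [[34,0.2,0,0,0,2,0],[34,0.2,0,0,0,4,0],[34,0.2,0,0,0,6,0],[34,0.2,0,0,0,8,0],[34,0.2,0,0,0,10,0]]
  ]
}}

```text
time_s: 9.4
tcp_pos: [502.6, -8.5, 96.6]
tool_rot: [-0.699, 0.105, -0.106, 0.699]
contact_force: [2.4, 0.7, -3.6]
finger_gap: 40.0
```

```bash
python3 st.py
```

```text
9.4 J [ 0.333  0.174 -0.438  1.951  0.086  1.034 -0.443] P [502.591  -8.511  96.569] yaw -17.132827355813802 down [ 0.001 -0.    -1.   ] [ 2.354  0.715 -3.593] [ 0.134 -0.773  0.119] 40.0210640569821
tau7 [  0.922 -47.193  -2.026 -35.108   0.048   1.144   0.595]
```

Request:
{"fn": "carry_out", "kwargs": {
  "motion": [
    [[34,0.2,0.1,0,0,2,0],[34,0.2,0.1,0,0,4,0],[34,0.2,0.1,0,0,6,0],[34,0.2,0.1,0,0,8,0]]
  ]
}}

```text
time_s: 9.8
tcp_pos: [502.8, -8.6, 96.6]
tool_rot: [-0.69, 0.153, -0.154, 0.69]
contact_force: [2.2, 0.4, -1.9]
finger_gap: 40.0
```

```bash
python3 st.py
```

```text
9.8 J [ 0.32   0.173 -0.425  1.951  0.083  1.033 -0.58 ] P [502.764  -8.578  96.574] yaw -25.120381434267117 down [ 0.001 -0.    -1.   ] [ 2.218  0.39  -1.949] [ 0.144 -0.705  0.294] 40.04182604477064
tau7 [  0.966 -46.81   -1.843 -34.975  -0.027   0.903   0.488]
```

Request:
{"fn": "carry_out", "kwargs": {
  "motion": [
    [[34,0.2,0,0,0,2,0],[34,0.2,0,0,0,4,0],[34,0.2,0,0,0,6,0],[34,0.2,0,0,0,8,0]]
  ]
}}

```text
time_s: 10.2
tcp_pos: [502.9, -8.6, 96.5]
tool_rot: [-0.678, 0.201, -0.202, 0.678]
contact_force: [2.6, 0.8, -2.8]
finger_gap: 39.7
```

```bash
python3 st.py
```

```text
10.2 J [ 0.308  0.172 -0.411  1.951  0.08   1.033 -0.717] P [502.92   -8.636  96.549] yaw -33.113157256293405 down [ 0.001 -0.    -1.   ] [ 2.624  0.761 -2.822] [ 0.133 -0.63   0.224] 39.69340506612313
tau7 [  0.954 -46.908  -1.756 -35.019  -0.045   0.845   0.486]
```

Request:
{"fn": "carry_out", "kwargs": {
  "motion": [
    [[34,0.1,0,0,0,2,0],[34,0.1,0,0,0,4,0],[34,0.1,0,0,0,6,0]]
  ]
}}

```text
time_s: 10.5
tcp_pos: [503.0, -8.8, 96.6]
tool_rot: [-0.666, 0.236, -0.237, 0.666]
contact_force: [3.2, 0.4, -1.9]
finger_gap: 39.6
```

```bash
python3 st.py; cat > pic.py <<'E'
import sys
from h import *
k=sys.argv[1]
for n in('top','side'):
    im=get_image(n); x0,y0,w,h=(225,130,110,90) if n=='top' else (235,190,90,80)
    f=5 if n=='top' else 7
    cv2.imwrite(f'pics/{n}{k}z.png',cv2.resize(im[y0:y0+h,x0:x0+w,::-1],(w*f,h*f),interpolation=2))
    for t in('drawer_front','sleeve_mouth','pusher_face'):
        print(n,t,[(round(d['score'],2),((towrld(n,d['position'])-[501.5,-9,0])@np.array([.352,.936,0])).round(1)) for d in tip_of(t,n)])
E
python3 pic.py 4;python3 st.py
```

```text
10.5 J [ 0.299  0.171 -0.401  1.951  0.078  1.033 -0.82 ] P [503.03  -8.76  96.58] yaw -39.119821031911655 down [ 0.001 -0.    -1.   ] [ 3.219  0.422 -1.905] [ 0.033 -0.701  0.229] 39.63849103024221
tau7 [  0.906 -47.036  -1.738 -34.996  -0.078   0.872   0.495]
top drawer_front [(0.49, np.float64(131.8))]
top sleeve_mouth [(0.89, np.float64(188.3)), (0.75, np.float64(137.5))]
top pusher_face [(0.4, np.float64(135.0))]
side drawer_front []
side sleeve_mouth [(0.73, np.float64(139.7)), (0.7, np.float64(196.8))]
side pusher_face []
10.9 J [ 0.299  0.171 -0.401  1.951  0.078  1.033 -0.82 ] P [502.976  -8.754  96.55 ] yaw -39.17259406665313 down [ 0.001 -0.    -1.   ] [ 5.519  0.474 -3.601] [-0.01  -1.296  0.181] 39.689503840323646
tau7 [  0.458 -47.715  -1.937 -34.037  -0.365   2.013  -0.162]
```

View pics/top4z.png

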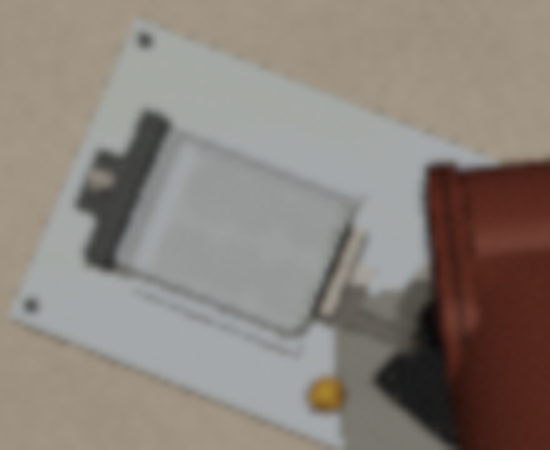

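View pics/side4z.png

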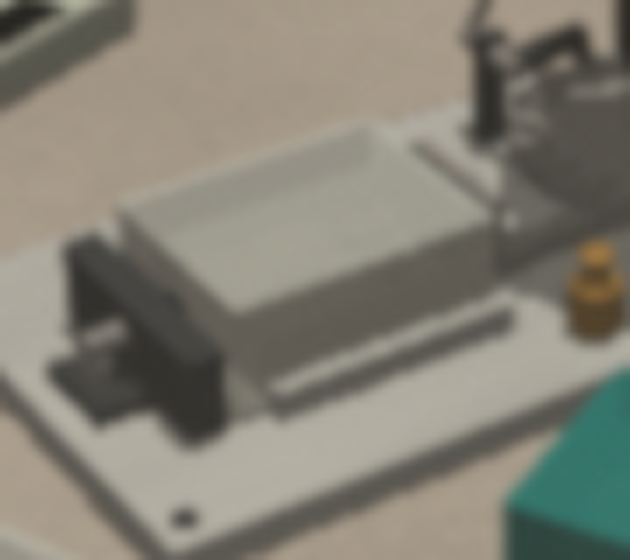

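The top view shows the sleeve's closed end against the stop screw, with the pusher on the drawer front. Torque is about 0.23 N m, so the drawer is sliding. I'll go on in small steps.

Request:
{"fn": "carry_out", "kwargs": {
  "motion": [
    [[34,0.1,0,0,0,1.5,0],[34,0.1,0,0,0,3,0],[34,0.1,0,0,0,4.5,0]]
  ]
}}

```text
time_s: 11.2
tcp_pos: [503.1, -8.8, 96.6]
tool_rot: [-0.656, 0.263, -0.264, 0.656]
contact_force: [4.9, 0.2, -3.8]
finger_gap: 39.9
```

```bash
python3 st.py
```

```text
11.2 J [ 0.292  0.17  -0.394  1.951  0.076  1.033 -0.899] P [503.065  -8.828  96.559] yaw -43.736210041789214 down [ 0.001 -0.    -1.   ] [ 4.939  0.217 -3.823] [-0.072 -1.319  0.195] 39.90934113104484
tau7 [  0.621 -47.786  -2.012 -34.033  -0.405   2.027   0.329]
```

Request:
{"fn": "carry_out", "kwargs": {
  "motion": [
    [[34,0.1,0,0,0,1.5,0],[34,0.1,0,0,0,3,0]]
  ]
}}

```text
time_s: 11.4
tcp_pos: [503.1, -8.9, 96.6]
tool_rot: [-0.649, 0.28, -0.281, 0.649]
contact_force: [4.8, 0.4, -4.3]
finger_gap: 39.8
```

```bash
python3 st.py
```

```text
11.4 J [ 0.288  0.17  -0.389  1.951  0.075  1.033 -0.95 ] P [503.126  -8.867  96.561] yaw -46.73067532972129 down [ 0.001 -0.    -1.   ] [ 4.78   0.433 -4.292] [-0.037 -1.313  0.187] 39.79498773748272
tau7 [  0.66  -47.777  -1.922 -34.068  -0.405   1.976   0.309]
```

Request:
{"fn": "carry_out", "kwargs": {
  "motion": [
    [[34,0.1,0,0,0,1.5,0],[34,0.1,0,0,0,3,0]]
  ]
}}

```text
time_s: 11.6
tcp_pos: [503.2, -9.0, 96.6]
tool_rot: [-0.641, 0.297, -0.298, 0.642]
contact_force: [5.9, 0.5, -2.9]
finger_gap: 39.8
```

```bash
python3 st.py
```

```text
11.6 J [ 0.284  0.17  -0.384  1.951  0.074  1.033 -1.001] P [503.153  -8.953  96.561] yaw -49.729270135542905 down [ 0.001 -0.    -1.   ] [ 5.895  0.461 -2.934] [-0.086 -1.314  0.219] 39.82028102457589
tau7 [  0.696 -47.782  -1.845 -34.098  -0.389   1.929   0.307]
```

Request:
{"fn": "carry_out", "kwargs": {
  "motion": [
    [[34,0.1,0,0,0,1,0],[34,0.1,0,0,0,2,0]]
  ]
}}

```text
time_s: 11.8
tcp_pos: [503.2, -9.0, 96.6]
tool_rot: [-0.636, 0.308, -0.309, 0.636]
contact_force: [6.4, 0.1, -3.7]
finger_gap: 39.8
```

```bash
python3 st.py
```

```text
11.8 J [ 0.281  0.17  -0.381  1.951  0.073  1.033 -1.035] P [503.202  -8.977  96.574] yaw -51.723890110279676 down [ 0.001 -0.    -1.   ] [ 6.395  0.07  -3.729] [-0.107 -1.323  0.224] 39.84221928367405
tau7 [  0.695 -47.831  -1.731 -34.005  -0.377   2.011   0.136]
```

Request:
{"fn": "carry_out", "kwargs": {
  "motion": [
    [[34,0.1,0,0,0,1,0],[34,0.1,0,0,0,2,0]]
  ]
}}

```text
time_s: 12.0
tcp_pos: [503.2, -9.0, 96.6]
tool_rot: [-0.631, 0.319, -0.32, 0.631]
contact_force: [5.0, 0.6, -4.3]
finger_gap: 39.6
```

```bash
python3 st.py; python3 pic.py 5
```

```text
12.0 J [ 0.278  0.169 -0.377  1.951  0.073  1.033 -1.07 ] P [503.227  -9.013  96.568] yaw -53.72694840867463 down [ 0.001 -0.    -1.   ] [ 5.042  0.589 -4.308] [-0.054 -1.295  0.23 ] 39.6223501259865
tau7 [  0.775 -47.807  -1.621 -34.047  -0.338   1.951   0.127]
top drawer_front []
top sleeve_mouth [(0.93, np.float64(193.4)), (0.57, np.float64(135.6))]
top pusher_face [(0.52, np.float64(137.3))]
side drawer_front []
side sleeve_mouth [(0.9, np.float64(197.6)), (0.66, np.float64(140.1))]
side pusher_face []
```

View pics/top5z.png

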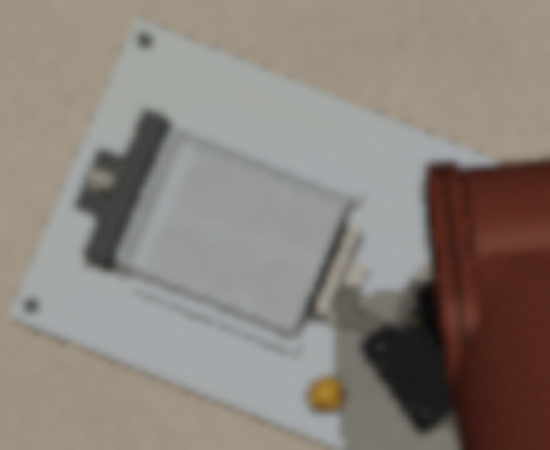

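View pics/side5z.png

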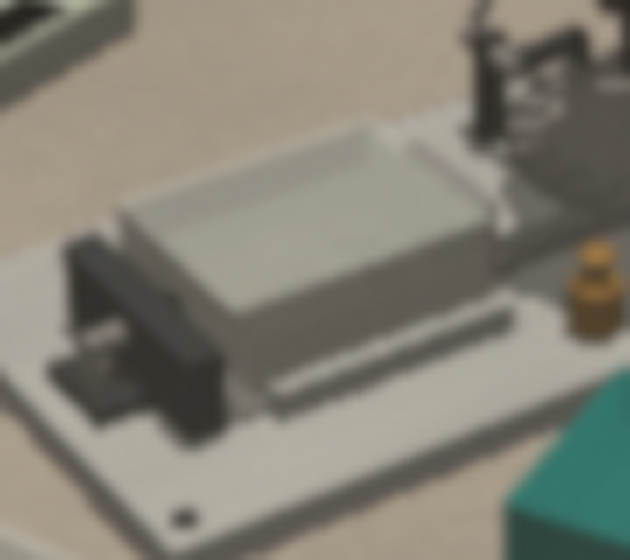

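Request:
{"fn": "carry_out", "kwargs": {
  "motion": [
    [[34,0,0,0,0,0.8,0],[34,0,0,0,0,1.5,0]]
  ]
}}

```text
time_s: 12.6
tcp_pos: [503.2, -9.0, 96.6]
tool_rot: [-0.626, 0.327, -0.328, 0.627]
contact_force: [4.5, 0.7, -4.0]
finger_gap: 39.6
```

```bash
python3 st.py
```

```text
12.6 J [ 0.276  0.169 -0.375  1.952  0.072  1.032 -1.095] P [503.238  -9.042  96.581] yaw -55.2081938866427 down [ 0.001 -0.    -1.   ] [ 4.546  0.697 -3.958] [-0.045 -1.327  0.336] 39.64802421852948
tau7 [  0.777 -47.87   -1.562 -34.029  -0.426   1.971  -0.089]
```

Request:
{"fn": "carry_out", "kwargs": {
  "motion": [
    [[34,0,0,0,0,0.8,0],[34,0,0,0,0,1.5,0]]
  ]
}}

```text
time_s: 12.8
tcp_pos: [503.2, -9.0, 96.6]
tool_rot: [-0.622, 0.335, -0.336, 0.622]
contact_force: [4.8, 0.2, -3.7]
finger_gap: 40.1
```

```bash
python3 st.py
```

```text
12.8 J [ 0.273  0.169 -0.373  1.952  0.072  1.032 -1.121] P [503.24   -9.047  96.552] yaw -56.697064215984064 down [ 0.001 -0.    -1.   ] [ 4.848  0.202 -3.736] [-0.116 -1.33   0.391] 40.10610449560273
tau7 [  0.77  -47.919  -1.548 -34.013  -0.521   1.991  -0.202]
```

Request:
{"fn": "carry_out", "kwargs": {
  "motion": [
    [[34,0,0,0,0,0,0],[34,0,0,0,0,0,0]]
  ]
}}

```text
time_s: 13.0
tcp_pos: [503.3, -9.0, 96.6]
tool_rot: [-0.622, 0.335, -0.336, 0.623]
contact_force: [5.7, 0.0, -3.5]
finger_gap: 39.6
```

```bash
python3 st.py; python3 pic.py 6
```

```text
13.0 J [ 0.273  0.169 -0.373  1.952  0.072  1.032 -1.12 ] P [503.26   -9.04   96.573] yaw -56.678577629768526 down [ 0.001 -0.    -1.   ] [ 5.669  0.043 -3.462] [-0.117 -1.33   0.276] 39.5977984454223
tau7 [  0.595 -47.926  -1.577 -34.008  -0.43    1.987  -0.314]
top drawer_front []
top sleeve_mouth [(0.87, np.float64(191.0)), (0.69, np.float64(137.0)), (0.4, np.float64(-435.4))]
top pusher_face [(0.58, np.float64(138.2))]
side drawer_front [(0.64, np.float64(542.7))]
side sleeve_mouth [(0.9, np.float64(141.5)), (0.61, np.float64(195.4))]
side pusher_face []
```

View pics/top6z.png

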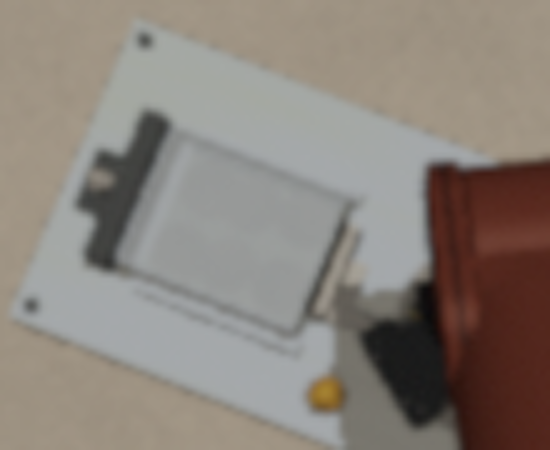

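View pics/side6z.png

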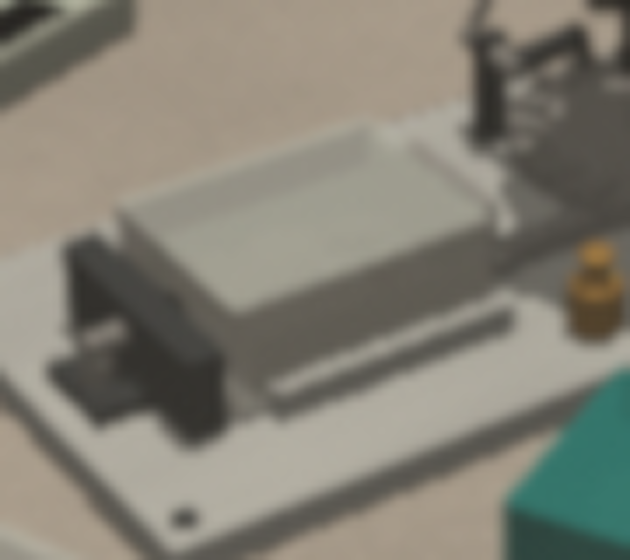

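Request:
{"fn": "carry_out", "kwargs": {
  "motion": [
    [[34,0,0,0,0,0.3,0],[34,0,0,0,0,0.6,0]]
  ]
}}

```text
time_s: 13.6
tcp_pos: [503.3, -9.1, 96.6]
tool_rot: [-0.62, 0.338, -0.339, 0.621]
contact_force: [5.2, 1.2, -3.8]
finger_gap: 39.8
```

```bash
python3 st.py
```

```text
13.6 J [ 0.272  0.169 -0.372  1.952  0.071  1.032 -1.131] P [503.268  -9.051  96.576] yaw -57.27289402502616 down [ 0.001 -0.    -1.   ] [ 5.223  1.162 -3.825] [-0.069 -1.404  0.473] 39.818741079549824
tau7 [  0.739 -47.936  -1.506 -34.008  -0.552   1.993  -0.346]
```

Torque went 0.23 → 0.34 → 0.39 → 0.47 N m, so the drawer is home and I stop turning. Next I release the knob and rise.

Request:
{"fn": "carry_out", "kwargs": {
  "motion": [
    [[50,0,0,0,0,0,0],[87,0,0,0,0,0,0],[87,0,0,0,0,0,0],[87,0,0,0,0,0,0],[87,0,0,0,0,0,0],[87,0,-10,0,0,0,0],[87,0,-25,0,0,0,0],[87,0,-45,0,0,0,0],[87,0,-65,0,0,0,0],[87,0,-75,0,0,0,0],[87,0,-75,0,0,0,0]]
  ]
}}

```text
time_s: 14.7
tcp_pos: [503.7, -8.9, 173.2]
tool_rot: [-0.62, 0.338, -0.34, 0.621]
contact_force: [0.3, -0.1, -1.5]
finger_gap: 86.7
```

```bash
python3 st.py; python3 pic.py 7;  python3 - <<'E'
from h import *
s=sense(); Rm=R.from_quat(s['tool_rot']).as_matrix(); print((np.array([593.8,-67.3,175])-s['tcp_pos'])@Rm)
E
```

```text
14.7 J [ 0.283  0.09  -0.372  1.866  0.036  1.188 -1.101] P [503.683  -8.943 173.173] yaw -57.349757771875474 down [ 0.003 -0.    -1.   ] [ 0.35  -0.128 -1.532] [ 0.006  0.045 -0.024] 86.6863792651007
tau7 [  0.096 -44.576  -1.067 -39.218  -0.122   0.418   0.078]
top drawer_front [(0.66, np.float64(-475.5))]
top sleeve_mouth [(0.69, np.float64(137.3)), (0.68, np.float64(193.0))]
top pusher_face [(0.58, np.float64(138.2))]
side drawer_front [(0.45, np.float64(-193.1))]
side sleeve_mouth [(0.69, np.float64(142.8)), (0.61, np.float64(193.0))]
side pusher_face [(0.21, np.float64(-91.9)), (0.17, np.float64(5.1))]
[98.39696358 -4.26605277 45.47942579]
```

View pics/side7z.png

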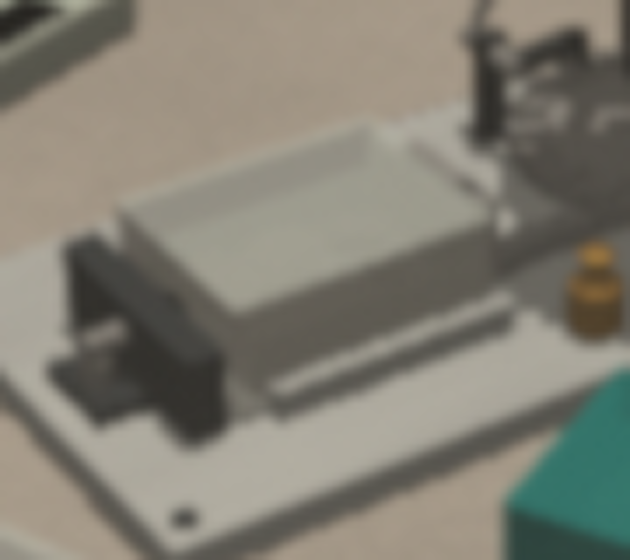

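Request:
{"fn": "carry_out", "kwargs": {
  "motion": [
    [[87,14,0,6,0,7.5,0],[60,28,0,13,0,15,0],[30,42,0,20,0,23,0],[0,56,0,26,0,31,0],[0,70,0,32,0,39,0],[0,84,0,38,0,46,0],[0,98.4,0,45.5,0,53,0],[0,98.4,0,45.5,0,53,0],[0,98.4,0,45.5,0,53,0]]
  ]
}}

```text
time_s: 16.0
tcp_pos: [593.7, -67.0, 170.9]
tool_rot: [-0.405, 0.58, -0.58, 0.404]
contact_force: [-0.5, 0.2, 0.7]
finger_gap: 31.2
```

```bash
python3 st.py;  python3 - <<'E'
from h import *
s=sense(); Rm=R.from_quat(s['tool_rot']).as_matrix(); print((np.array([593.8,-67.3,108])-s['tcp_pos'])@Rm)
for n in('top','side'):
    im=get_image(n); x0,y0,w,h=(290,120,100,100) if n=='top' else (260,120,130,120)
    cv2.imwrite(f'pics/{n}8z.png',cv2.resize(im[y0:y0+h,x0:x0+w,::-1],(w*5,h*5),interpolation=2))
    print([(round(d['score'],2),towrld(n,d['position'])) for d in tip_of('pawl_ball',n)])
E
```

```text
16.0 J [ 0.243  0.274 -0.245  1.654  0.07   1.223 -1.94 ] P [593.748 -66.988 170.898] yaw -110.1880738525586 down [-0.001  0.    -1.   ] [-0.516  0.245  0.661] [ 0.051  0.044 -0.018] 31.233033122225102
tau7 [  0.534 -58.594  -1.321 -39.59    0.135  -0.158  -0.339]
[ 0.27551947 62.89779341  0.23081531]
[(0.55, array([603.70628737, -32.64616192, 117.7212323 ]))]
[(0.49, array([608.85500823, -22.24031953, 120.53137635])), (0.36, array([458.9245442 , 119.26621539,  26.23266728]))]
```

View pics/side8z.png

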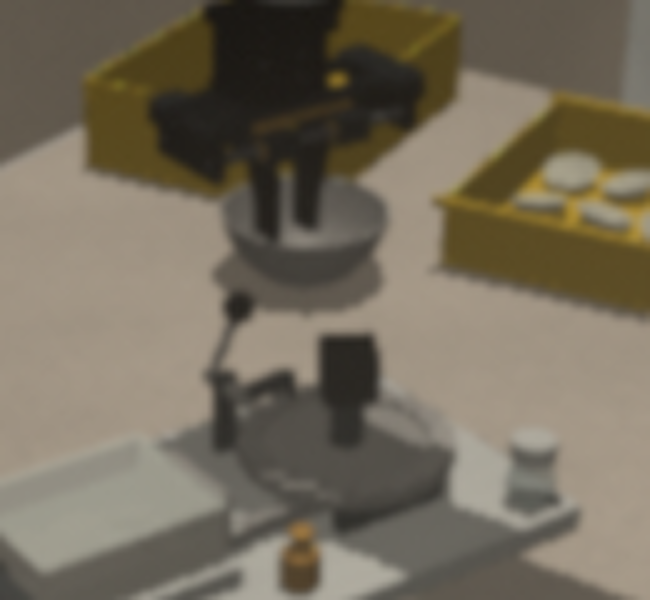

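Request:
{"fn": "carry_out", "kwargs": {
  "motion": [
    [[0,0,0,0,0,0,0],[0,0,0,0,0,0,0],[0,0,0,0,0,0,0],[0,0,10,0,0,0,0],[0,0,25,0,0,0,0],[0,0,40,0,0,0,0],[0,0,52,0,0,0,0],[0,0,60,0,0,0,0],[0,0,63,0,0,0,0],[0,0,63,0,0,0,0]]
  ]
}}

```text
time_s: 17.2
tcp_pos: [594.0, -67.3, 108.0]
tool_rot: [-0.404, 0.581, -0.58, 0.404]
contact_force: [-0.4, 0.7, -0.7]
finger_gap: 0.4
```

```bash
python3 st.py;  python3 - <<'E'
from h import *
for n in('top','side'):
    im=get_image(n); x0,y0,w,h=(290,120,100,100) if n=='top' else (260,120,130,120)
    cv2.imwrite(f'pics/{n}9z.png',cv2.resize(im[y0:y0+h,x0:x0+w,::-1],(w*5,h*5),interpolation=2))
E
```

```text
17.2 J [ 0.24   0.327 -0.242  1.722  0.086  1.103 -1.955] P [593.994 -67.291 108.029] yaw -110.34936205581661 down [-0.001  0.    -1.   ] [-0.369  0.724 -0.683] [0.04  0.    0.049] 0.4451829155010799
tau7 [ -0.021 -60.49   -2.364 -36.494   0.031  -0.218  -0.017]
```

View pics/side9z.png

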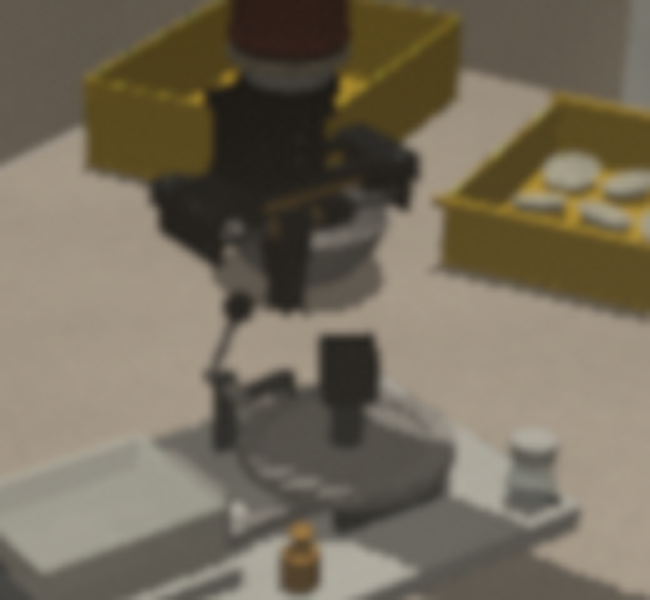

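View pics/top9z.png

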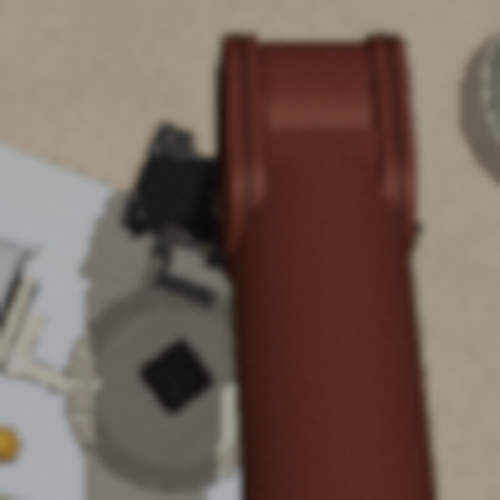

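Request:
{"fn": "carry_out", "kwargs": {
  "motion": [
    [[0,-6,0,0,0,0,0],[0,-12,0,0,0,0,0],[0,-18,0,0,0,0,0],[0,-24,0,0,0,0,0],[0,-30,0,0,0,0,0],[0,-36,0,0,0,0,0],[0,-42,0,0,0,0,0],[0,-48,0,0,0,0,0],[0,-54,0,0,0,0,0],[0,-60,0,0,0,0,0],[0,-62,0,0,0,0,0]]
  ]
}}

```text
time_s: 18.4
tcp_pos: [615.9, -8.1, 108.4]
tool_rot: [-0.404, 0.58, -0.58, 0.404]
contact_force: [1.0, -0.3, 0.3]
finger_gap: 0.1
```

```bash
python3 st.py;  cat > pz.py <<'E'
import sys
from h import *
for n in('top','side'):
    im=get_image(n); x0,y0,w,h=(290,120,100,100) if n=='top' else (260,120,130,120)
    cv2.imwrite(f'pics/{n}{sys.argv[1]}z.png',cv2.resize(im[y0:y0+h,x0:x0+w,::-1],(w*5,h*5),interpolation=2))
    print([(round(d['score'],2),towrld(n,d['position'])) for d in tip_of('pawl_ball',n)])
E
python3 pz.py 10
```

```text
18.4 J [ 0.156  0.363 -0.266  1.675  0.103  1.117 -2.063] P [615.871  -8.106 108.411] yaw -110.29844600998608 down [-0.  0. -1.] [ 0.983 -0.325  0.333] [0.042 0.057 0.026] 0.12897877512734118
tau7 [  0.386 -63.859  -2.768 -37.186   0.062  -0.086  -0.059]
[]
[(0.5, array([627.49529111,  26.04638483, 119.43865677]))]
```

View pics/side10z.png

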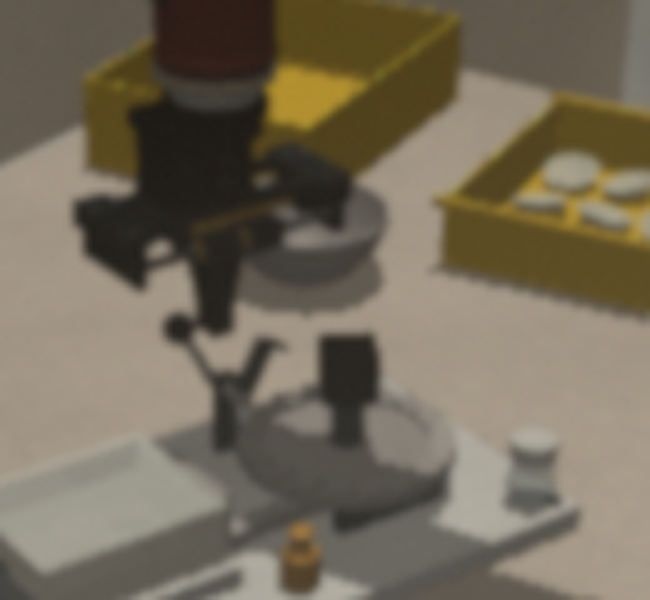

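The side view shows the ball leaning over to +y at (178,327) and the pawl arm standing up clear of the wheel. Now I rise and go back to the knob.

Request:
{"fn": "carry_out", "kwargs": {
  "motion": [
    [[0,2,-10,0,0,0,0],[0,2,-25,0,0,0,0],[0,2,-45,0,0,0,0],[0,2,-65,0,0,0,0],[30,2,-72,0,0,0,0],[87,2,-72,0,0,-8,0],[87,2,-72,0,0,-16,0],[87,2,-72,0,0,-24,0],[87,2,-72,0,0,-32,0],[87,2,-72,0,0,-40,0],[87,2,-72,0,0,-47,0],[87,2,-72,0,0,-53,0]]
  ]
}}

```text
time_s: 19.8
tcp_pos: [614.9, -11.2, 180.8]
tool_rot: [-0.621, 0.338, -0.338, 0.621]
contact_force: [0.2, -0.4, 1.4]
finger_gap: 56.3
```

```bash
python3 st.py;  python3 - <<'E'
from h import *
s=sense(); Rm=R.from_quat(s['tool_rot']).as_matrix(); print((np.array([502.2,-9.7,175])-s['tcp_pos'])@Rm)
E
python3 pz.py 11
```

```text
19.8 J [ 0.267  0.316 -0.396  1.593  0.127  1.258 -1.147] P [614.936 -11.236 180.774] yaw -57.08166375475206 down [ 0. -0. -1.] [ 0.242 -0.446  1.384] [ 0.066  0.005 -0.026] 56.31738842873037
tau7 [ -0.9   -61.328  -3.727 -39.22   -0.139  -0.065  -1.802]
[-62.55526786   5.755168   -93.80156344]
[(0.5, array([497.49337146, -14.77129233, 108.582002  ]))]
[(0.63, array([387.85773052, -63.13423023,  22.68930303])), (0.42, array([630.74738329,  30.46799931, 116.85346395]))]
```

View pics/side11z.png

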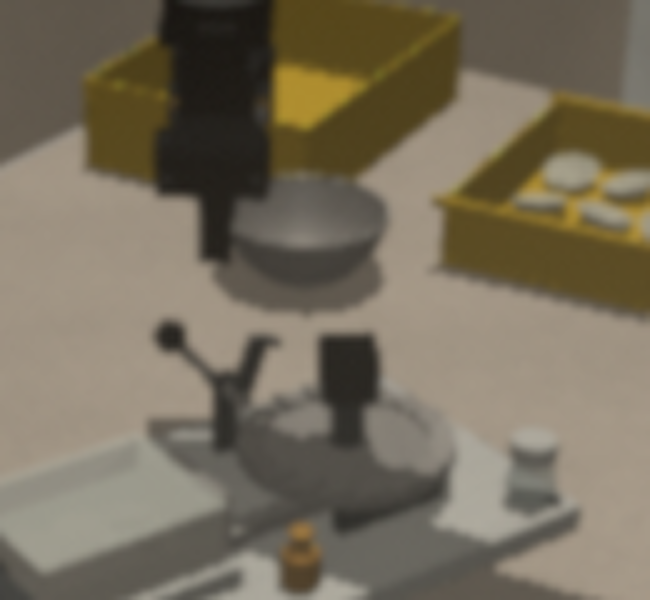

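Request:
{"fn": "carry_out", "kwargs": {
  "motion": [
    [[87,-15,0,-23,0,0,0],[87,-31,0,-47,0,0,0],[87,-47,0,-70,0,0,0],[87,-62.5,0,-93.8,0,0,0],[87,-62.5,0,-93.8,0,0,0],[87,-62.5,0,-93.8,0,0,0],[87,-62.5,0,-93.8,0,0,0]]
  ]
}}

```text
time_s: 20.7
tcp_pos: [503.2, -9.0, 180.7]
tool_rot: [-0.62, 0.339, -0.34, 0.62]
contact_force: [0.1, -0.5, 0.2]
finger_gap: 87.0
```

```bash
python3 st.py;  python3 - <<'E'
from h import *
s=sense(); Rm=R.from_quat(s['tool_rot']).as_matrix(); print((np.array([502.2,-9.7,96.5])-s['tcp_pos'])@Rm)
E
python3 pz.py 12
```

```text
20.7 J [ 0.325  0.088 -0.415  1.854  0.038  1.206 -1.104] P [503.18   -9.033 180.72 ] yaw -57.421599411358216 down [ 0.001  0.    -1.   ] [ 0.059 -0.458  0.209] [ 0.061 -0.076 -0.022] 87.0230306329938
tau7 [  0.064 -44.023  -1.253 -38.472  -0.057  -0.009  -0.032]
[ 1.17443835e-02  8.42185565e+01 -1.25371689e+00]
[]
[(0.62, array([631.0639338 ,  31.03405042, 115.29161187])), (0.2, array([554.15556709, 119.74553825,  49.80516246]))]
```

View pics/side12z.png

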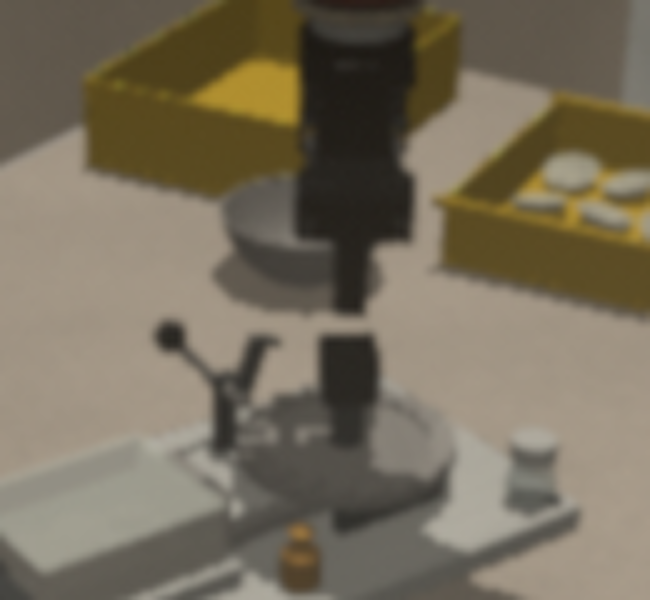

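Aligned; I descend with −1.2 mm tool z, then grip.

Request:
{"fn": "carry_out", "kwargs": {
  "motion": [
    [[87,0,15,-1.2,0,0,0],[87,0,35,-1.2,0,0,0],[87,0,55,-1.2,0,0,0],[87,0,72,-1.2,0,0,0],[87,0,84,-1.2,0,0,0],[60,0,84,-1.2,0,0,0],[40,0,84,-1.2,0,0,0],[34,0,84,-1.2,0,0,0],[34,0,84,-1.2,0,0,0],[34,0,84,-1.2,0,0,0],[34,0,84,-1.2,0,0,0]]
  ]
}}

```text
time_s: 22.0
tcp_pos: [501.5, -9.7, 96.8]
tool_rot: [-0.62, 0.339, -0.34, 0.62]
contact_force: [-0.1, -0.2, 0.1]
finger_gap: 46.6
```

```bash
python3 st.py
```

```text
22.0 J [ 0.314  0.17  -0.415  1.953  0.079  1.034 -1.137] P [501.484  -9.697  96.824] yaw -57.355402924126516 down [ 0.001 -0.    -1.   ] [-0.101 -0.191  0.146] [-0.036 -0.02  -0.005] 46.5850319932492
tau7 [ -0.004 -46.266  -2.253 -35.687  -0.042  -0.055   0.001]
```

Request:
{"fn": "carry_out", "kwargs": {
  "motion": [
    [[34,0.2,0,0.6,0,0,0],[34,0.2,0,0.6,0,0,0],[34,0.2,0,0.6,0,0,0],[34,0.2,0,0.6,0,0,0]]
  ]
}}

```text
time_s: 22.4
tcp_pos: [501.9, -9.9, 96.7]
tool_rot: [0.62, -0.339, 0.34, -0.62]
contact_force: [-2.6, -4.2, 4.8]
finger_gap: 41.2
```

```bash
python3 st.py
```

```text
22.4 J [ 0.314  0.171 -0.415  1.952  0.08   1.034 -1.138] P [501.914  -9.947  96.674] yaw -57.37439686550203 down [ 0. -0. -1.] [-2.554 -4.158  4.823] [-0.764  0.468 -0.058] 41.187100578673586
tau7 [ -1.743 -44.132  -3.909 -34.973  -0.967  -0.993   0.015]
```

Request:
{"fn": "carry_out", "kwargs": {
  "motion": [
    [[34,0,0,0,0,-2,0],[34,0,0,0,0,-4,0],[34,0,0,0,0,-7,0],[34,0,0,0,0,-10,0]]
  ]
}}

```text
time_s: 22.8
tcp_pos: [501.9, -10.0, 96.6]
tool_rot: [0.648, -0.283, 0.284, -0.648]
contact_force: [-0.7, -3.2, 4.8]
finger_gap: 40.9
```

```bash
python3 st.py; python3 pz.py 13
```

```text
22.8 J [ 0.329  0.173 -0.431  1.951  0.084  1.035 -0.965] P [501.943 -10.019  96.649] yaw -47.260792516359494 down [ 0.    -0.001 -1.   ] [-0.742 -3.179  4.782] [-0.77   0.378 -0.033] 40.91263171388608
tau7 [ -2.28  -44.106  -3.984 -34.866  -1.042  -0.906  -1.037]
[(0.51, array([628.34111055,  22.96525773, 113.23731764])), (0.39, array([ 557.3812305 , -537.19660165,   -2.18645251]))]
[(0.42, array([630.22370121,  32.15153679, 117.10137246]))]
```

View pics/side13z.png

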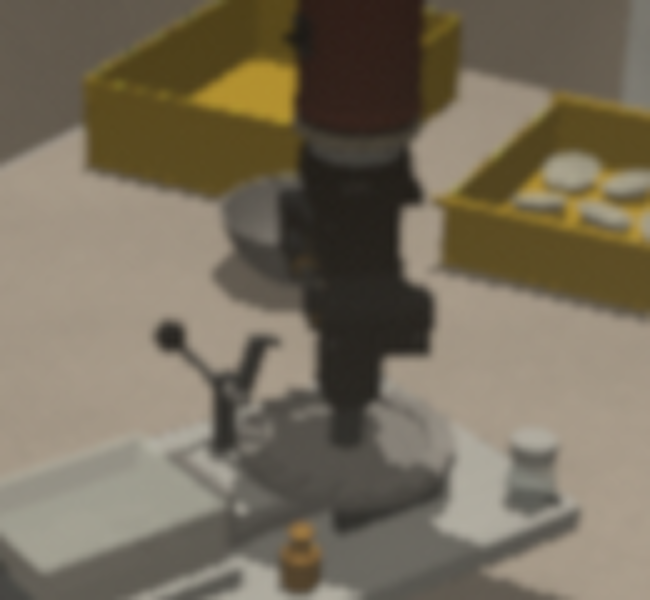

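Request:
{"fn": "carry_out", "kwargs": {
  "motion": [
    [[34,0,0,0,0,-4,0],[34,0,0,0,0,-8,0],[34,0,0,0,0,-12,0],[34,0,0,0,0,-16,0],[34,0,0,0,0,-20,0],[34,0,0,0,0,-24,0],[34,0,0,0,0,-28,0],[34,0,0,0,0,-32,0],[34,0,0,0,0,-36,0]]
  ]
}}

```text
time_s: 23.9
tcp_pos: [502.2, -10.1, 96.7]
tool_rot: [0.704, -0.069, 0.07, -0.703]
contact_force: [-1.1, -3.9, 4.6]
finger_gap: 40.6
```

```bash
python3 st.py; python3 pic.py 14
```

```text
23.9 J [ 0.385  0.179 -0.493  1.948  0.099  1.036 -0.349] P [502.163 -10.095  96.67 ] yaw -11.301399800756135 down [ 0.001 -0.001 -1.   ] [-1.099 -3.903  4.614] [-0.906  0.166 -0.06 ] 40.56907517716072
tau7 [ -2.715 -43.731  -4.724 -34.452  -1.286  -0.562  -1.361]
top drawer_front [(0.68, np.float64(137.2)), (0.52, np.float64(138.4))]
top sleeve_mouth [(0.77, np.float64(138.7)), (0.65, np.float64(191.1))]
top pusher_face [(0.45, np.float64(125.6))]
side drawer_front []
side sleeve_mouth [(0.95, np.float64(137.4)), (0.64, np.float64(194.8)), (0.3, np.float64(287.7))]
side pusher_face [(0.56, np.float64(132.7)), (0.53, np.float64(100.5)), (0.47, np.float64(140.1))]
```

View pics/top14z.png

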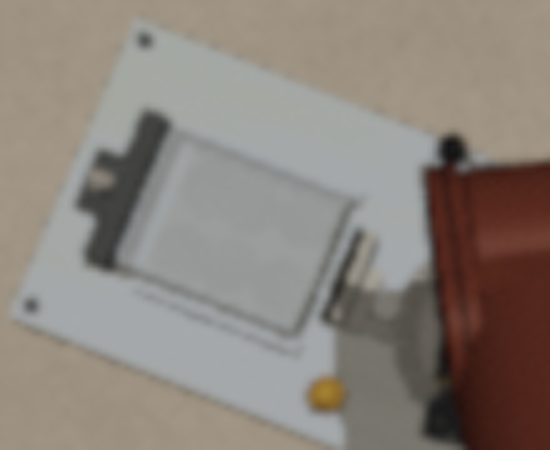

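View pics/side14z.png

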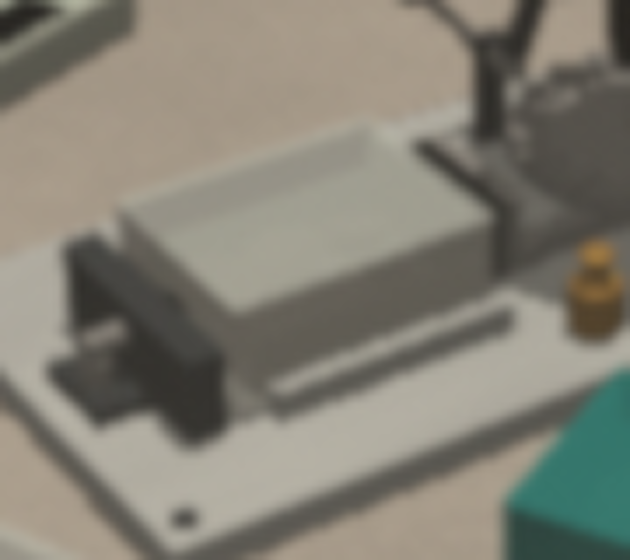

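The top view shows the pusher at (350,275), clear of the drawer, whose front is flush with the sleeve mouth at (325,265).

Request:
{"fn": "carry_out", "kwargs": {
  "motion": [
    [[34,0,0,0,0,-4,0],[34,0,0,0,0,-8,0],[34,0,0,0,0,-12,0],[34,0,0,0,0,-16,0],[34,0,0,0,0,-20,0],[34,0,0,0,0,-24,0],[34,0,0,0,0,-28,0],[34,0,0,0,0,-32,0],[34,0,0,0,0,-36,0],[34,0,0,0,0,-40,0]]
  ]
}}

```text
time_s: 25.3
tcp_pos: [502.4, -10.0, 96.7]
tool_rot: [0.685, 0.175, -0.174, -0.685]
contact_force: [0.9, -4.9, 3.0]
finger_gap: 40.9
```

```bash
python3 st.py
```

```text
25.3 J [ 0.451  0.188 -0.565  1.945  0.117  1.039  0.333] P [502.396  -9.974  96.666] yaw 28.609631121548997 down [ 0.001 -0.    -1.   ] [ 0.939 -4.897  2.975] [-1.048 -0.206 -0.041] 40.94491362767665
tau7 [ -3.107 -43.118  -5.713 -33.747  -1.586  -0.062  -1.357]
```

Request:
{"fn": "carry_out", "kwargs": {
  "motion": [
    [[34,0,0.1,0,0,-4,0],[34,0,0.1,0,0,-8,0],[34,0,0.1,0,0,-12,0],[34,0,0.1,0,0,-16,0],[34,0,0.1,0,0,-20,0],[34,0,0.1,0,0,-24,0],[34,0,0.1,0,0,-28,0],[34,0,0.1,0,0,-32,0],[34,0,0.1,0,0,-36,0]]
  ]
}}

```text
time_s: 26.2
tcp_pos: [502.5, -9.8, 96.7]
tool_rot: [0.598, 0.378, -0.378, -0.597]
contact_force: [-0.1, -3.2, 3.1]
finger_gap: 41.0
```

```bash
python3 st.py
```

```text
26.2 J [ 0.514  0.199 -0.636  1.943  0.137  1.041  0.946] P [502.508  -9.788  96.663] yaw 64.61793533349913 down [ 0.001 -0.    -1.   ] [-0.088 -3.203  3.076] [-0.698  0.34  -0.212] 40.983994358898656
tau7 [ -2.841 -42.232  -5.981 -33.386  -1.352  -0.02   -1.31 ]
```

Request:
{"fn": "carry_out", "kwargs": {
  "motion": [
    [[34,0,0,0,0,-1,0],[34,0,0,0,0,-2,0]]
  ]
}}

```text
time_s: 26.4
tcp_pos: [501.9, -9.6, 96.6]
tool_rot: [-0.591, -0.388, 0.388, 0.591]
contact_force: [-3.1, -2.2, 7.5]
finger_gap: 40.2
```

```bash
python3 st.py; python3 pic.py 15; python3 pz.py 16
```

```text
26.4 J [ 0.517  0.199 -0.64   1.943  0.137  1.043  0.978] P [501.856  -9.589  96.568] yaw 66.48456968042716 down [-0.  0. -1.] [-3.146 -2.226  7.545] [-0.868  0.55  -0.314] 40.164829308041874
tau7 [ -1.959 -41.112  -5.66  -34.247  -0.735  -1.432   0.026]
top drawer_front [(0.55, np.float64(137.6))]
top sleeve_mouth [(0.72, np.float64(189.9)), (0.58, np.float64(136.8))]
top pusher_face []
side drawer_front []
side sleeve_mouth [(0.9, np.float64(192.7)), (0.63, np.float64(139.6))]
side pusher_face [(0.7, np.float64(111.0))]
[(0.59, array([625.77664984,  24.67252312, 111.42381656]))]
[(0.69, array([630.09137066,  31.59706608, 115.74673197]))]
```

View pics/top15z.png

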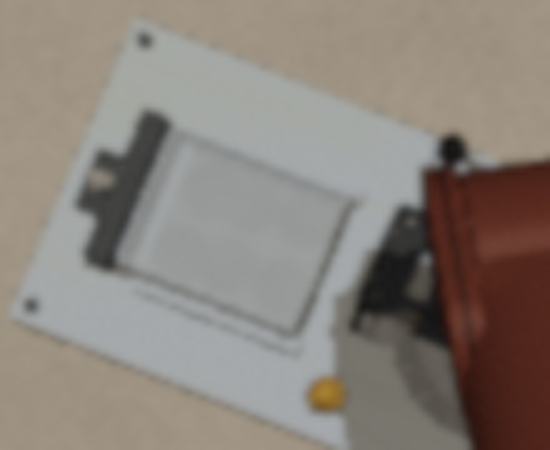

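View pics/side16z.png

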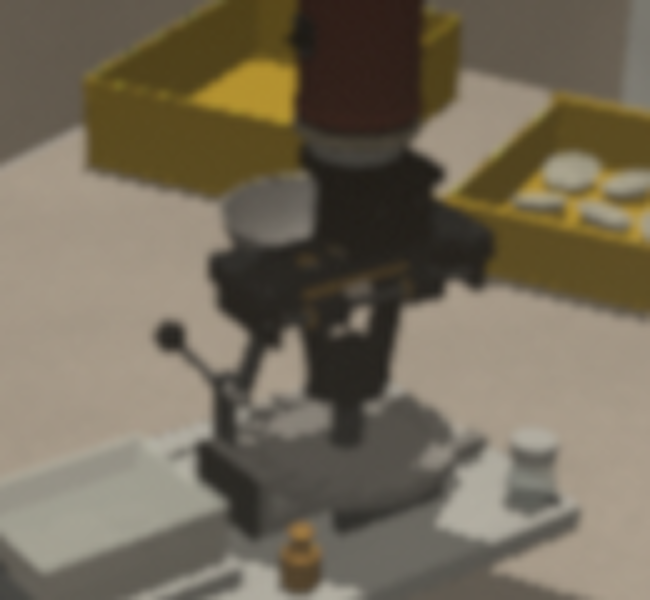

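Request:
{"fn": "carry_out", "kwargs": {
  "motion": [
    [[34,0,0,0,0,-0.8,0],[34,0,0,0,0,-1.5,0]]
  ]
}}

```text
time_s: 27.2
tcp_pos: [501.7, -9.5, 96.6]
tool_rot: [-0.586, -0.395, 0.395, 0.586]
contact_force: [-0.4, -3.6, 5.5]
finger_gap: 39.9
```

```bash
python3 st.py
```

```text
27.2 J [ 0.52   0.199 -0.643  1.943  0.138  1.043  1.003] P [501.709  -9.501  96.552] yaw 67.96765582169381 down [-0.  0. -1.] [-0.38  -3.65   5.458] [-0.942  0.063 -0.401] 39.884000053685256
tau7 [ -2.017 -41.091  -5.802 -34.282  -0.791  -1.04    0.158]
```

Request:
{"fn": "carry_out", "kwargs": {
  "motion": [
    [[60,0,0,0,0,0,0],[87,0,0,0,0,0,0],[87,0,0,0,0,0,0],[87,0,0,0,0,0,0],[87,0,0,0,0,0,0],[87,0,-10,0,0,0,0],[87,0,-30,0,0,0,0],[87,0,-55,0,0,0,0],[87,0,-80,0,0,0,0],[87,0,-105,0,0,0,0],[87,0,-115,0,0,0,0]]
  ]
}}

```text
time_s: 28.3
tcp_pos: [503.0, -9.3, 214.4]
tool_rot: [0.587, 0.397, -0.395, -0.585]
contact_force: [0.3, 0.7, 0.5]
finger_gap: 87.2
```

Request:
{"fn": "carry_out", "kwargs": {
  "motion": [
    [[87,-40,0,0,0,0,0],[87,-80,0,0,0,0,0],[87,-120,0,0,0,0,0],[87,-160,0,0,0,0,0],[87,-200,0,0,0,0,0],[87,-240,0,0,0,0,0],[87,-270,0,0,0,0,0],[87,-270,0,0,0,0,0],[87,-270,0,0,0,0,0]]
  ]
}}

```text
time_s: 29.2
tcp_pos: [401.2, -260.1, 211.1]
tool_rot: [-0.586, -0.396, 0.396, 0.586]
contact_force: [0.8, 0.7, 0.2]
finger_gap: 87.0
```

```bash
python3 st.py;python3 pic.py 17; python3 - <<'E'
from h import *
for n in('top','side'):
    im=get_image(n); x0,y0,w,h=(220,125,160,125) if n=='top' else (215,165,170,110)
    cv2.imwrite(f'pics/{n}18z.png',cv2.resize(im[y0:y0+h,x0:x0+w,::-1],(w*4,h*4),interpolation=2))
    for t in ['pawl_ball','knob_grip','pusher_face']: print(n,t,[(round(d['score'],2),towrld(n,d['position']).round(1)) for d in tip_of(t,n)])
E
```

```text
29.2 J [ 0.86   0.01  -0.377  1.866  0.003  1.266  1.67 ] P [ 401.164 -260.126  211.108] yaw 68.06669852183562 down [-0.     0.001 -1.   ] [0.809 0.682 0.204] [ 0.12  -0.149  0.023] 86.96202337018961
tau7 [  1.732 -38.042   1.603 -39.558   0.373   0.073   0.158]
top drawer_front [(0.36, np.float64(135.1))]
top sleeve_mouth [(0.79, np.float64(134.4)), (0.62, np.float64(190.7)), (0.45, np.float64(-4.2))]
top pusher_face [(0.46, np.float64(103.5)), (0.4, np.float64(-4.3))]
side drawer_front [(0.25, np.float64(5.5))]
side sleeve_mouth [(0.98, np.float64(141.2)), (0.91, np.float64(196.7))]
side pusher_face [(0.71, np.float64(101.5)), (0.65, np.float64(109.0)), (0.46, np.float64(-431.6))]
top pawl_ball [(0.49, array([630.4,  22.3, 112.1]))]
top knob_grip [(0.83, array([498.9, -12.3, 109.9]))]
top pusher_face [(0.57, array([499.1, -14. ,  -0.7])), (0.42, array([535.7,  87.3,  50.7]))]
side pawl_ball [(0.46, array([629.5,  32.3, 115.7]))]
side knob_grip [(0.89, array([505.4,  -4.9, 113.3]))]
side pusher_face [(0.64, array([543.3,  94.4,  49.2]))]
```

View pics/top18z.png

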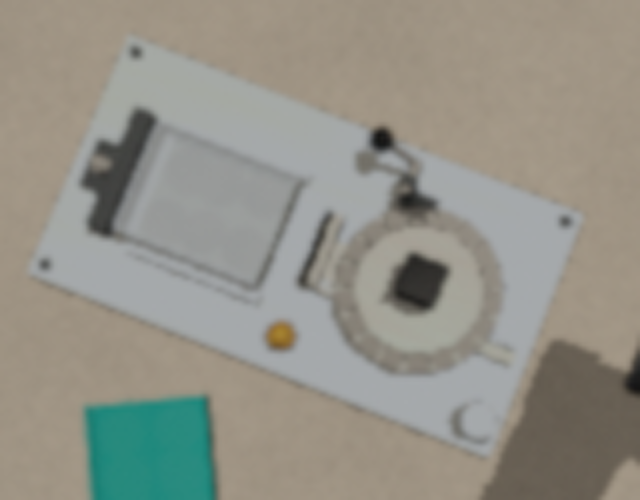

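View pics/side18z.png

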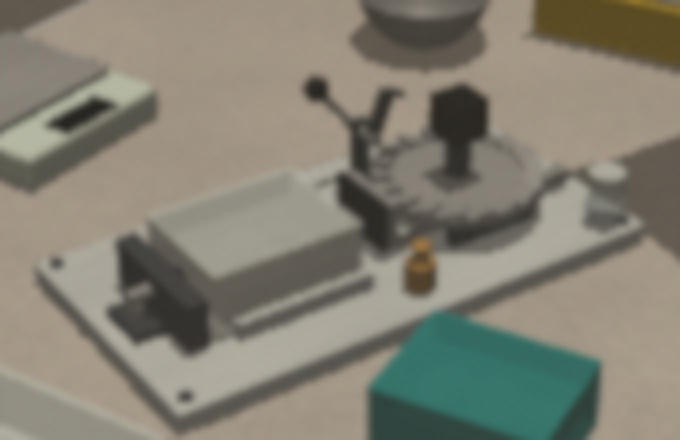

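```bash
python3 - <<'E'
from h import *
for n,boxes in (('top',{'knob':(314,184,24,22),'pusher':(292,175,18,26)}),('side',{'knob':(320,183,20,22),'pusher':(296,206,18,26)})):
    a=cv2.imread(f'pics/{n}0.png',0).astype(np.float32); b=cv2.cvtColor(get_image(n),cv2.COLOR_RGB2GRAY).astype(np.float32)
    for k,(x,y,w,h) in boxes.items():
        A=a[y:y+h,x:x+w];B=b[y:y+h,x:x+w]
        print(n,k,np.abs(A-B).mean(), cv2.phaseCorrelate(A-A.mean(),B-B.mean(),cv2.createHanningWindow((w,h),cv2.CV_32F)))
E
```

```text
top knob 3.5511363 ((-0.05226456517246092, 0.02020307309504865), 0.9422828000452783)
top pusher 7.7457266 ((0.03440879541668629, 0.35845034438100676), 0.9530472804489449)
side knob 3.6477273 ((0.12261827722690732, -0.07308680513445509), 1.0538133968909582)
side pusher 10.84829 ((-1.134893363647043, 2.109524032666778), 0.4286807868706346)
```

```bash
python3 - <<'E'
from h import *
rows=[]
for n,(x,y,w,h) in (('top',(285,165,70,50)),('side',(285,180,70,50))):
    a=cv2.imread(f'pics/{n}0.png')[y:y+h,x:x+w]; b=get_image(n)[y:y+h,x:x+w,::-1]
    rows.append(np.hstack([cv2.resize(np.ascontiguousarray(i),None,fx=5.5,fy=5.5,interpolation=2) for i in(a,b)]))
cv2.imwrite('pics/cmp.png',np.vstack(rows))
E
```

```text
(no output)
```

View pics/cmp.png

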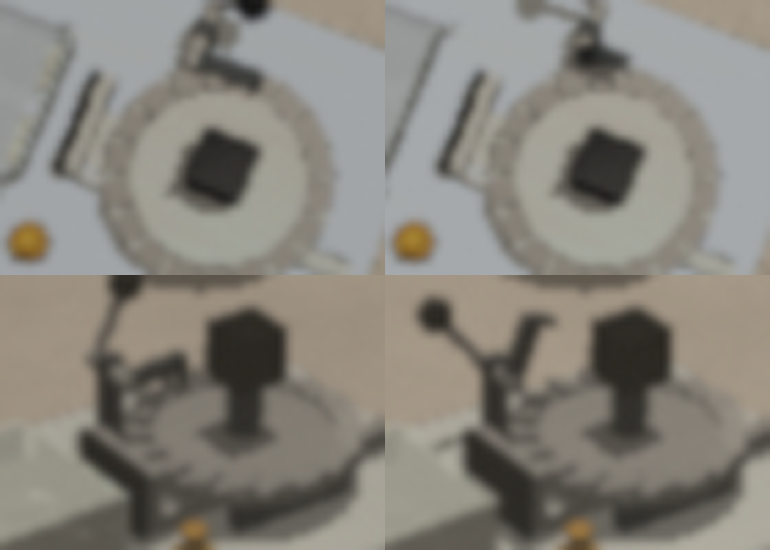

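The before and after crops show the knob and pusher back in their starting places, the pawl off, and the drawer flush. I'm handing in the job.

```bash
python3 -c "
from h import *
print(bot.close_job())"
```

```text
the job is handed in; nothing more can be done
None
```

The drawer is in, the pawl is off, the pusher is back, and the job is handed in at about 30 s of the 72 s allowed.

- **Turning in:** I turned the knob clockwise about 127° with the pawl down. The torque held near 0.2 N m while the drawer slid. It then rose 0.34, 0.39, 0.47 N m over the last few degrees, and I stopped there.
- **Margin on the box:** 0.47 N m is closer to the 0.5 N m cracking figure than I would have liked. The last 0.6° was a deliberate probe to be sure the drawer was home.
- **Pawl and winding back:** I threw the pawl off with shut fingers on its ball. Then I wound the knob back anticlockwise until it met the end stop, where the torque reached about 0.4 N m.
- **Last checks:** The final pictures show the pawl off and staying off, and the drawer front level with the sleeve mouth. The box is up against the stop screw, and the jar, weight and turquoise look-alike have not moved. The arm is well clear and touching nothing.
- **Checks that disagreed:** The end stop came about 3–5° before the grip angle I expected; I think the knob sat turned by a few degrees in the jaws on the way back. Image correlation put the knob within 0.15 px of its start in both cameras. For the pusher, the top camera gave a 0.36 px shift, not along the push direction, and the side camera gave no reliable match because the view around it had changed. By eye it matches the start picture.

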